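# Pack the clamshell carrier, pin it and hold it shut

## Robot

A 7-joint arm with a two-finger parallel gripper is mounted at the origin on a cart in front of the work surface, level with it; the furniture and walls round the work are solid. World frame = base frame: x ahead of the robot, y to its left, z up, the work surface at z = 0. Lengths are in m, angles in rad, forces in N, time in s.
With the tool pointing down it reaches from about 0.4 to 0.875 m from the base axis. Payload 19.3 kg.
Tool frame: the origin (TCP) lies midway between the tips of the shut fingers; the grasp point (between the pads) lies 19 mm behind it; z points along the fingers, y is the line along which they close (so a half turn about z gives the same grasp; the last joint's range is limited). The gripper opens to 85 mm and grips with 20 to 120 N. Pads are 22 mm wide; open, the fingers measure 114 mm over their backs; the gripper's body (76 mm by 85 mm) begins 54 mm behind the grasp point. The pads swing forward as they close: fully open they stand 13 mm farther back than shut.
Start: joints at [-1.338, 0.521, -0.036, 1.599, 0.021, 1.021, -0.113], TCP at [0.186, 0.597, 0.231] pointing down, gripper open.
Joint ranges: [-2.91, 2.91], [-0.3, 2.13], [-1.5, 1.42], [0.17, 2.43], [-1.26, 4.41], [0.16, 1.93], [-2.52, 2.52]. Speed limits (rad/s): [1.89, 1.89, 2.39, 2.39, 3.01, 3.01, 3.01].

## Interface

Orientations are given as [roll, pitch, yaw] about the fixed x, y, z axes, in that order (R = Rz(yaw) Ry(pitch) Rx(roll)).
In Python, from workcell import bot gives the robot as it stands.
- The arm moves only by the tool move_arm, never from a script. Its argument "moves" is a list that holds one entry, the list of rows, each a list of 7 numbers: the opening, from 0 (shut) to 1 (fully open), then the shift along the tool's x, y, z in units of 1000 mm (1.0 is 1000 mm), then the turn, a rotation vector about the tool's x, y, z in units of 2 pi rad (1.0 is 2 pi rad). A call has 1 to 5 rows; each row is the pose to reach, as a shift and turn from the pose commanded when the call began, along the tool's axes at that moment, turning the shorter way round; what a row does not reach only later rows make up. A row lasts 1/10 s, in which the tool goes at most 50 mm and 8.59 degrees, less where a joint would pass 70% of its speed; a pose out of reach is approached as far as the arm can. A call with a number of a shift or a turn outside -1 to 1 is refused whole. A call with a gripper value outside its range is refused whole. The fingers move at their own pace and stop on an object; "force" is the grip in N (left out, the last holds). Time passes only in rows, so rows that repeat a pose let the fingers close. It gives the time, the measured TCP pose, the force, the opening and the grip force at its end, in the units of the state.
- bot.observe(): the state, without advancing time (a new reading comes with each control period).
- bot.grab_frame(name): name is "scene" or "top" or "wrist"; returns the picture (400x640x3 uint8, red, green, blue); there is no depth.
- bot.camera_params(name): a dict with "vertical_fov" (degrees; the focal length in pixels is half the picture's height over the tangent of half this angle, whatever the lens; pixels are square), "cx", "cy" (the principal point, pixels), "R" (3x3) and "t" (3): a world point X has camera coordinates R X + t. Camera axes: x right, y down, z forward; pixel columns grow to the right and rows downward; lengths in m; the calibration is good to about 2 mm. The wrist camera is an equidistant fisheye: a pixel r from the principal point sees the ray r / f radians off the axis. A picture is of the moment at which its call begins: read the wrist's pose just before it. camera_params takes no time and is no camera call; for the wrist camera it gives the pose at the moment of the call.
- bot.job_done(): hands the job in; it is judged then, once.
The state is a dict: "clock": time; "qpos": joint angles; "qd": joint speeds; "joint_efforts": joint torques, N m; "position": TCP position; "tool_rot": TCP orientation; "force": force on the tool from outside, world axes, zero at the start; "moment": the same for the moment, N m; "grip_width": finger opening in m; "finger_force": force on a finger pad.
Only numpy, scipy, OpenCV 4.12 (cv2) and the standard library are available. Lean on these libraries where they do the work, as an engineer would, in place of code of your own. Each camera call takes 0.05 s, during which the arm holds its last target. There are 200 camera calls.

## Task

Pack the flanged sleeve and the slim bush upright into their wells in the open clamshell carrier, swing the green cover over them, then take the red-handled locking pin from its wooden stand and push it down through the cover's lug into the hole of the lower half until its collar bears on the lug. The sleeve sits on a springy seat that lifts the cover, so finish while still holding the pin and pressing it down firmly, keeping the cover fully shut; do not let go. Do not knock over the oil can.

Things in the scene. Friction and masses are not known exactly. Their poses are not given: they have to be found in the camera images.
- carrier: blue lower half, fixed to the bench: 62 mm (x) by 91 mm (y), 45 mm high, on a 110 x 155 mm foot 6 mm thick. Origin on the bench under it, z up; its y axis points from the pin lug to the hinge; offsets are in this frame. Lug block 40 mm wide, y -91 to -47 mm, top at z 45 mm; then sleeve well, bush well; hinge line parallel to x at y +48, z 45 mm
- sleeve_well (a point): centre of the floor of the sleeve's well at (0, -19, 12) mm in the carrier frame: a square well 46 x 46 mm, its rim at z 45 mm. The floor is a rubber disc on a spring: it bears up to 14 N without sinking, then sinks 1 mm per 2.5 N, at most 5 mm
- bush_well (a point): centre of the rigid floor of the bush's well at (0, +23.5, 14) mm in the carrier frame: a square well 31 x 31 mm, its rim at z 45 mm
- carrier_hole (a point): mouth of the vertical pin hole in the lower half's lug block, at (0, -76, 45) mm in the carrier frame: 12.5 mm wide with a chamfer, 36 mm deep
- cover (a joint): angle of the green cover (upper half), rad: 0 fully shut, about 2.1 at the start (leaning back beyond the hinge, top about 175 mm above the bench). Hinge friction 0.18 N m: it stays where left (0.22 kg). Lowered on the packed sleeve, which stands 3 mm proud, it rests ajar at about 0.06; shutting it takes 6 to 9 N at the lug. Swung by pushing its lug with a fingertip from behind and above
- cover_lug (a point): centre of the 14.5 mm through hole on the upper face of the cover's lug plate (40 mm wide, 10 mm thick), over the carrier's hole when shut. Shut, the cover is a hood 62 mm wide reaching 106 mm from the hinge line towards -y, top 46 mm above it; beyond that the lug plate reaches to 139 mm, underside level with the hinge line, hole at 124 mm
- pin_grip (a point): centre of the red round handle of the loose locking pin (24 mm diameter, 38 mm high, standing upright), z along the pin; handle top 18 mm above this point. Below the handle a steel collar 28 mm in diameter, 6 mm thick, whose underside is 26 mm below this point; below that a shank 10 mm in diameter and 36 mm long with a tapered foot. Mass about 80 g
- pin_tip (a point): lower end of the pin's shank, 62 mm below the middle of the handle
- stand: fixed light wooden block 70 x 70 mm and 45 mm high, origin under its centre; the pin stands in its central 12.5 mm hole (40 mm deep) with the collar on the block's top
- sleeve_mid (a point): half-way up the dark turned flanged sleeve standing upright, 77 mm high: flanges 41 mm in diameter at the top (upper 14 mm) and bottom, body 34 mm; about 0.3 kg
- bush_mid (a point): half-way up the slim dark turned bush standing upright, 67 mm high, 27 mm in diameter (solid to the touch at that diameter over its whole height); about 0.2 kg
- oil_can: green oil can with a bent spout, 80 x 91 mm and 159 mm high, loose bystander; origin at the centre of its underside
Mind the look-alikes: they are no part of the job. Leave any purple look-alike of the part that bears bush_mid alone.

How it is judged:
On the way, in this order (a step that is already met when the one before it is completed fails the run):
1. sleeve and bush stand in their wells, let go, the cover still open (distance between sleeve_mid and sleeve_well below 0.045 m and horizontal distance between sleeve_mid and sleeve_well below 0.007 m and distance between bush_mid and bush_well below 0.04 m and horizontal distance between bush_mid and bush_well below 0.007 m and contact force between each of sleeve, bush and the fingers below 0.1 N and value of joint cover above 0.8 rad), for 0.1 s.
2. the cover is lowered onto the parts (value of joint cover below 0.12 rad), for 0.1 s.
3. the pin's tip is through the cover's lug and in the lower half's hole (horizontal distance between pin_tip and carrier_hole below 0.004 m and z of pin_tip in the frame of carrier_hole below -0.008 m), for 0.1 s.
At the end, for the whole second after the job is handed in: Through the last second: cover shut within 0.02 rad; pin upright (0.15 rad), tip within 4 mm of the hole's axis and at least 22.5 mm deep; fingers on the pin and pin pressing on the cover, each over 2.5 N; sleeve and bush down in their wells, within 7 mm of centre (value of joint cover below 0.02 rad and horizontal distance between pin_tip and carrier_hole below 0.004 m and z of pin_tip in the frame of carrier_hole below -0.0225 m and angle between pin_grip's own z axis and vertical below 0.15 rad and contact force between pin and cover above 2.5 N and contact force between pin and the fingers above 2.5 N and horizontal distance between sleeve_mid and sleeve_well below 0.007 m and distance between sleeve_mid and sleeve_well below 0.045 m and horizontal distance between bush_mid and bush_well below 0.007 m and distance between bush_mid and bush_well below 0.04 m); the arm keeps its last pose, push and grip.
It fails at once if the oil can is knocked over (angle between oil_can's own z axis and vertical above 0.6 rad).
It also fails if it takes over 72 s, if anything falls off the work surface, if the arm or the gripper's body presses on something with over 40 N, if the wrist force passes 120 N, or if a joint passes its speed limit or range.

## Working session

There is one attempt and no reset: what is moved stays moved. The work goes in short steps, Python scripts to look and compute and a tool call to move; the robot and the scene stay as the last step left them, time stands still between calls to the robot, and variables do not carry over. Pictures are saved under pics/ and viewed, at most 10 in all, crops included, and the job is handed in when it is done.

Besides the shell and the picture viewer there is one more tool, called by a JSON object that holds its "op" and its "data", one argument or row to a line. move_arm: Moves the arm, as the interface text tells. Shifts and turns lie within -1 to 1; 1 stands for 1000 mm of shift or 2 pi rad of turn. Its arguments: {"type":"object","properties":{"moves":{"type":"array"},"force":{"type":"number"}},"required":["moves"]}

```bash
mkdir -p pics; ls; cat > h.py <<'E'
import numpy as np,cv2
from workcell import bot
from scipy.spatial.transform import Rotation as Ro
def ray(p,u,v,fish=False):
    f=200/np.tan(np.radians(p["vertical_fov"])/2)
    d=np.array([u-p["cx"],v-p["cy"]],float)
    if fish:
        r=np.hypot(*d); th=r/f; d3=np.r_[np.sin(th)*d/max(r,1e-9),np.cos(th)]
    else: d3=np.r_[d/f,1]
    R=np.array(p["R"]);t=np.array(p["t"])
    d3=R.T@d3
    return -R.T@t,d3/np.linalg.norm(d3)
def onz(p,u,v,z,fish=False):
    o,d=ray(p,u,v,fish); return o+d*(z-o[2])/d[2]
def proj(p,X,fish=False):
    f=200/np.tan(np.radians(p["vertical_fov"])/2)
    c=np.array(p["R"])@np.array(X)+np.array(p["t"])
    if fish:
        r=np.hypot(c[0],c[1]);th=np.arctan2(r,c[2]);return np.array([p["cx"],p["cy"]])+f*th*c[:2]/max(r,1e-9)
    return np.array([p["cx"],p["cy"]])+f*c[:2]/c[2]
def grab(n,name):
    im=bot.grab_frame(n); cv2.imwrite(f"pics/{name}.png",im[:,:,::-1]); return im
E
python3 - <<'E'
from h import *
s=bot.observe();print({k:np.round(v,3) for k,v in s.items()})
a=grab("scene","s0");b=grab("top","t0");
for n in("scene","top","wrist"):
    p=bot.camera_params(n);R=np.array(p["R"]);print(n,p["vertical_fov"],p["cx"],p["cy"],np.round(-R.T@np.array(p["t"]),3),np.round(R,2).tolist())
c=grab("wrist","w0")
E
```

```text
pics
{'clock': np.float64(0.0), 'qpos': array([-1.338,  0.522, -0.036,  1.6  ,  0.021,  1.021, -0.113]), 'qd': array([-0.002,  0.001, -0.001,  0.   ,  0.001,  0.001,  0.001]), 'joint_efforts': array([-1.0000e-03, -9.2711e+01,  1.9790e+00, -3.6994e+01,  1.8000e-02,
        8.0000e-03,  0.0000e+00]), 'position': array([0.186, 0.596, 0.231]), 'tool_rot': array([-3.14 ,  0.   ,  2.839]), 'force': array([0.209, 0.515, 1.349]), 'moment': array([-0.01 ,  0.007,  0.013]), 'finger_force': np.float64(0.0), 'grip_width': np.float64(0.086)}
scene 52.391975438700435 324.5150924366248 194.933654023205 [-0.145 -0.218  0.854] [[0.46, -0.89, 0.02], [-0.64, -0.34, -0.68], [0.61, 0.3, -0.73]]
top 51.69987281446768 314.8295480247035 190.52150747715018 [0.381 0.082 1.3  ] [[-0.01, -1.0, 0.0], [-0.99, 0.01, -0.11], [0.11, -0.0, -0.99]]
wrist 65.70646984690485 321.9343718771376 199.63434307462018 [0.121 0.616 0.373] [[0.3, 0.95, -0.0], [0.92, -0.29, 0.27], [0.26, -0.08, -0.96]]
```

View pics/s0.png

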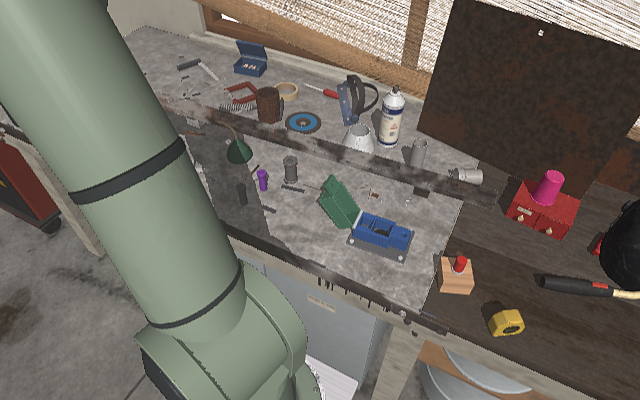

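View pics/t0.png

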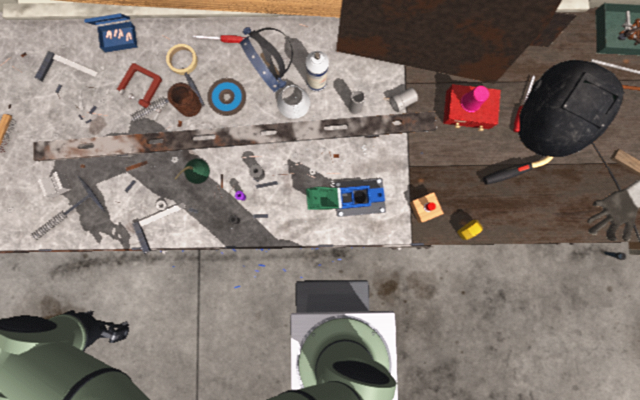

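The scene view shows the open carrier at (378,232), its green cover at (338,202), and the stand with the red pin at (458,265). Possible sleeves are the flanged grey part (290,167), the dark slim part in shadow (241,192), the purple part (262,180), and the grey cylinders (418,150) and (466,176). For the pin, the alternatives are the red knob (460,263) and the magenta cup (548,187). I choose sleeve = (290,167), bush = (241,192) and pin = (460,263), and will check them in one close crop.

```bash
python3 - <<'E'
from h import *
a=cv2.imread("pics/s0.png");b=cv2.imread("pics/t0.png")
A=cv2.resize(a[135:275,200:400],(800,560),interpolation=cv2.INTER_CUBIC);cv2.imwrite("pics/c1.png",A)
B=cv2.resize(b[150:250,180:450],(799,296),interpolation=cv2.INTER_CUBIC)
C=cv2.resize(a[240:300,400:500],(500,300),interpolation=cv2.INTER_CUBIC)
M=np.zeros((600,800,3),np.uint8);M[:296,:799]=B;M[300:600,:500]=C;cv2.imwrite("pics/c2.png",M)
E
```

```text
(no output)
```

View pics/c1.png

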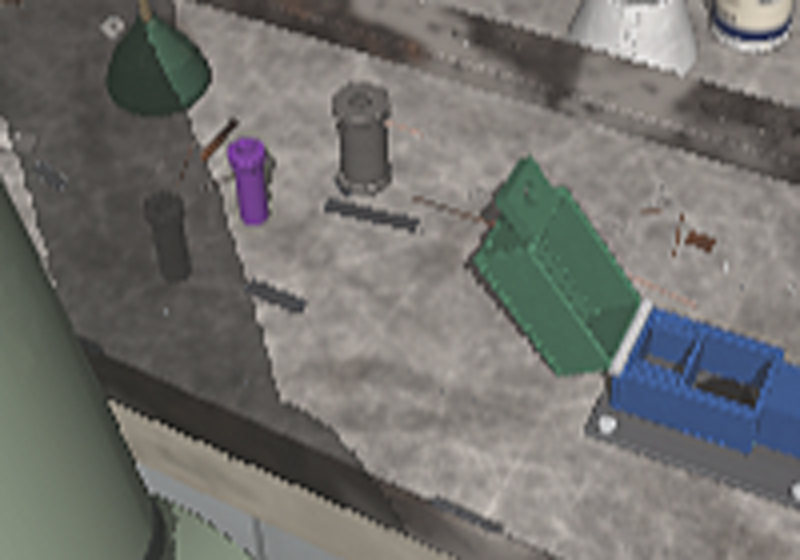

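View pics/c2.png

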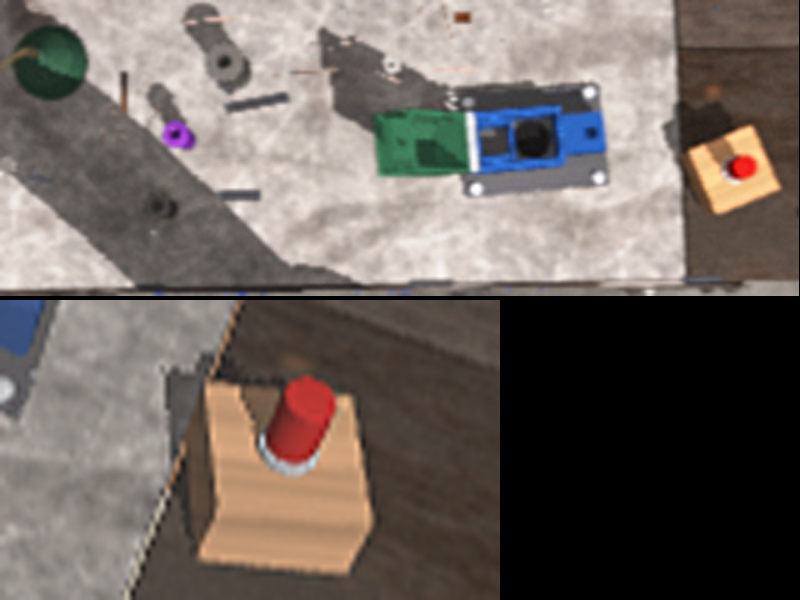

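The crop confirms the choices. The sleeve's top is at scene (290.5,161), the dark bush's at (241,187), and the purple look-alike at (262,171) is left alone. The red pin on the wooden block is at (461,258). Next I compute rough positions.

```bash
python3 - <<'E'
from h import *
p=bot.camera_params("top");q=bot.camera_params("scene")
T=lambda x,y:(180+x/2.96,150+y/2.96)
S=lambda x,y:(200+x/4,135+y/4)
for n,u,z in[("sleeve",T(225,65),.077),("bush",T(165,207),.067),("pin",T(743,167),.088),("can",T(52,62),.08),("purple",T(178,134),.067)]+[("bolt",T(*a),.008) for a in((467,101),(589,92),(599,178),(475,188))]+[("cavS",T(533,139),.045),("lugtop",T(592,132),.045)]: print("top",n,np.round(onz(p,*u,z),3))
for n,u,z in[("sleeve",S(362,103),.077),("sleeveb",S(364,182),.0),("bush",S(165,205),.067),("bushb",S(175,273),0),("can",S(160,80),.04),("purple",S(247,148),.067),("pin",(400+312/5,240+90/5),.088)]: print("scene",n,np.round(onz(q,*u,z),3))
E
```

```text
top sleeve [0.58  0.253 0.077]
top bush [0.438 0.314 0.067]
top pin [ 0.468 -0.264  0.088]
top can [0.585 0.427 0.08 ]
top purple [0.511 0.302 0.067]
top bolt [0.548 0.004 0.008]
top bolt [ 0.556 -0.126  0.008]
top bolt [ 0.464 -0.134  0.008]
top bolt [ 0.455 -0.002  0.008]
top cavS [ 0.503 -0.061  0.045]
top lugtop [ 0.509 -0.122  0.045]
scene sleeve [0.582 0.252 0.077]
scene sleeveb [0.58  0.253 0.   ]
scene bush [0.44  0.323 0.067]
scene bushb [0.438 0.324 0.   ]
scene can [0.567 0.421 0.04 ]
scene purple [0.513 0.305 0.067]
scene pin [ 0.474 -0.265  0.088]
```

```bash
cat >> h.py <<'E'
def go(x,y,z,yaw=93.7,ret=False):
    s=bot.observe();P=np.array(s["position"]);R=Ro.from_euler("xyz",s["tool_rot"]);T=Ro.from_euler("xyz",[np.pi,0,np.radians(yaw)])
    d=R.inv().apply(np.array([x,y,z])-P);r=(R.inv()*T).as_rotvec()/2/np.pi
    print("t%.2f"%s["clock"],np.round(P,4),np.round(s["tool_rot"],3),"F",np.round(s["force"],1),"w%.4f g%.1f"%(s["grip_width"],s["finger_force"]),"\n shift",np.round(d,4).tolist(),"turn",np.round(r,4).tolist(),"rows",round(max(np.linalg.norm(d)/.05,np.linalg.norm(r)*360/8.59),1))
E
python3 -c "
from h import *
go(.5,.25,.25)"
```

```text
t0.15 [0.1863 0.5963 0.2309] [-3.141  0.     2.839] F [-0.5  0.4  0.1] w0.0855 g0.0 
 shift [-0.4027, -0.237, -0.0189] turn [-0.0001, 0.0001, 0.1915] rows 9.4
```

{"op": "move_arm", "data": {
  "moves": [
    [[1, -0.4, -0.237, -0.02, 0, 0, 0.19], [1, -0.4, -0.237, -0.02, 0, 0, 0.19], [1, -0.4, -0.237, -0.02, 0, 0, 0.19], [1, -0.4, -0.237, -0.02, 0, 0, 0.19], [1, -0.4, -0.237, -0.02, 0, 0, 0.19]]
  ]
}}

```text
clock: 0.65
position: [0.3545, 0.4092, 0.2422]
tool_rot: [3.142, -0.0, 2.083]
force: [1.5, -0.2, -0.5]
grip_width: 0.0855
finger_force: 0.0
```

```bash
python3 -c "
from h import *
go(.5,.25,.25)"
```

```text
t0.65 [0.3545 0.4092 0.2422] [ 3.142 -0.     2.083] F [ 1.5 -0.2 -0.5] w0.0855 g0.0 
 shift [-0.2101, 0.0489, -0.0079] turn [-0.0, -0.0, 0.0712] rows 4.3
```

{"op": "move_arm", "data": {
  "moves": [
    [[1, -0.21, 0.049, -0.008, 0, 0, 0.0712], [1, -0.21, 0.049, -0.008, 0, 0, 0.0712], [1, -0.21, 0.049, -0.008, 0, 0, 0.0712], [1, -0.21, 0.049, -0.008, 0, 0, 0.0712], [1, -0.21, 0.049, -0.008, 0, 0, 0.0712]]
  ]
}}

```text
clock: 1.15
position: [0.503, 0.2482, 0.2503]
tool_rot: [3.14, 0.001, 1.636]
force: [-0.8, 1.1, 0.7]
grip_width: 0.0854
finger_force: 0.0
```

```bash
python3 - <<'E'
from h import *
go(.5,.25,.25)
p=bot.camera_params("wrist")
im=grab("wrist","w1")
for n,X in[("sleeve",(.58,.253,.077)),("bush",(.439,.319,.067)),("tcp",bot.observe()["position"])]:print(n,proj(p,X,True))
E
```

```text
t1.15 [0.503  0.2482 0.2503] [3.140e+00 1.000e-03 1.636e+00] F [-0.8  1.1  0.7] w0.0854 g0.0 
 shift [0.002, -0.0028, 0.0003] turn [0.0002, 0.0002, 0.0001] rows 0.1
sleeve [395.0912823  180.20657916]
bush [265.75811167 108.48243143]
tcp [323.81352014 251.90045402]
```

View pics/w1.png

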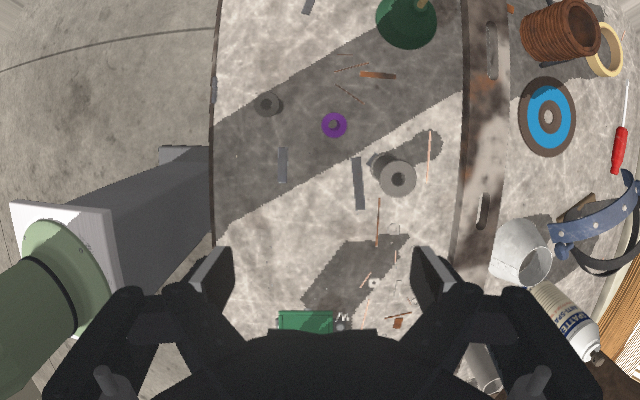

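The wrist view shows the sleeve's top at (397,179), the bush's at (267,104), the purple part at (334,125) and the can at (407,20). I'll measure the top rims.

```bash
python3 - <<'E'
from h import *
p=bot.camera_params("wrist")
im=cv2.imread("pics/w1.png");g=cv2.cvtColor(im,cv2.COLOR_BGR2GRAY)
for n,(u,v),r0,z in[("sleeve",(397,179),20,.077),("bush",(267,104),13,.067)]:
    w=r0+14;c=g[v-w:v+w,u-w:u+w];k=6
    C=cv2.resize(c,None,fx=k,fy=k,interpolation=cv2.INTER_CUBIC)
    h=cv2.HoughCircles(cv2.GaussianBlur(C,(0,0),4),cv2.HOUGH_GRADIENT,1.5,20,param1=60,param2=20,minRadius=int(r0*.7*k),maxRadius=int(r0*1.3*k))
    for x,y,r in h[0][:4]:
        a,b=u-w+(x+.5)/k-.5,v-w+(y+.5)/k-.5
        P=onz(p,a,b,z,True);Q=onz(p,a+r/k,b,z,True);print(n,round(a,1),round(b,1),round(r/k,1),np.round(P,4),"D %.1f"%(2e3*np.linalg.norm(P-Q)))
    cv2.imwrite(f"pics/z_{n}.png",C)
a=cv2.imread("pics/z_sleeve.png");b=cv2.imread("pics/z_bush.png")
M=np.zeros((420,760,3),np.uint8);M[:a.shape[0],:a.shape[1]]=a;M[:b.shape[0],420:420+b.shape[1]]=b
cv2.imwrite("pics/z1.png",M)
E
```

```text
sleeve 383.2 166.5 14.2 [0.5658 0.2664 0.077 ] D 30.8Traceback (most recent call last):
  File "<stdin>", line 8, in <module>
TypeError: 'NoneType' object is not subscriptable
```

```bash
cat >> h.py <<'E'
def rimfit(g,p,uv,D,z,tol=.25,it=4):
    """fit the circle of diameter D at height z near pixel uv: strongest radial edges, fitted in the plane"""
    g=cv2.GaussianBlur(g,(0,0),1).astype(np.float32)
    c=onz(p,*uv,z,True);rr=np.linspace(D/2*(1-tol),D/2*(1+tol),41)
    for k in range(it):
        pts=[]
        for a in np.linspace(0,2*np.pi,72,endpoint=False):
            px=np.array([proj(p,c+r*np.array([np.cos(a),np.sin(a),0]),True) for r in rr],np.float32)
            I=cv2.remap(g,px[:,0].reshape(1,-1),px[:,1].reshape(1,-1),cv2.INTER_LINEAR)[0]
            G=np.abs(np.gradient(I));i=G.argmax();pts.append((*(c[:2]+rr[i]*np.array([np.cos(a),np.sin(a)])),G[i]))
        pts=np.array(pts);w=pts[:,2]>np.median(pts[:,2])*.5
        for _ in range(12):
            A=np.c_[2*pts[w,:2],np.ones(w.sum())];s=np.linalg.lstsq(A,(pts[w,:2]**2).sum(1),rcond=None)[0]
            R=np.sqrt(s[2]+s[0]**2+s[1]**2);e=np.abs(np.hypot(*(pts[:,:2]-s[:2]).T)-R);w=e<max(.0008,np.median(e)*1.2)
        c=np.r_[s[:2],z]
    return c,2*R,w.sum(),np.median(e)
E
python3 - <<'E'
from h import *
p=bot.camera_params("wrist")
g=cv2.imread("pics/w1.png",0)
for n,uv,D,z in[("sleeve",(397,178),.041,.077),("bush",(267,103),.027,.067)]:
  for d in((0,0),(2,2),(-2,1)):
    print(n,[np.round(x,4) for x in rimfit(g,p,np.add(uv,d),D,z)])
E
```

```text
sleeve [array([0.5831, 0.2543, 0.077 ]), np.float64(0.0406), np.int64(60), np.float64(0.0004)]
sleeve [array([0.583, 0.254, 0.077]), np.float64(0.0408), np.int64(61), np.float64(0.0003)]
sleeve [array([0.5832, 0.2542, 0.077 ]), np.float64(0.0407), np.int64(62), np.float64(0.0004)]
bush [array([0.4403, 0.3235, 0.067 ]), np.float64(0.0282), np.int64(50), np.float64(0.0003)]
bush [array([0.4405, 0.3235, 0.067 ]), np.float64(0.0282), np.int64(48), np.float64(0.0004)]
bush [array([0.4404, 0.3236, 0.067 ]), np.float64(0.0283), np.int64(50), np.float64(0.0005)]
```

{"op": "move_arm", "data": {
  "moves": [
    [[1, -0.33, 0.022, 0, 0, 0, 0], [1, -0.33, 0.022, 0, 0, 0, 0], [1, -0.33, 0.022, 0, 0, 0, 0], [1, -0.33, 0.022, 0, 0, 0, 0], [1, -0.33, 0.022, 0, 0, 0, 0]]
  ]
}}

```text
clock: 1.7
position: [0.534, 0.0036, 0.2501]
tool_rot: [3.142, -0.0, 1.642]
force: [2.1, 0.9, -0.3]
grip_width: 0.0858
finger_force: 0.0
```

{"op": "move_arm", "data": {
  "moves": [
    [[0.7, -0.08, 0, 0, 0, 0, 0], [0.7, -0.08, 0, 0, 0, 0, 0], [0.7, -0.08, 0, 0, 0, 0, 0], [0.7, -0.08, 0, 0, 0, 0, 0], [0.7, -0.08, 0, 0, 0, 0, 0]]
  ]
}}

```text
clock: 2.2
position: [0.5399, -0.0734, 0.2499]
tool_rot: [-3.141, -0.001, 1.643]
force: [-0.6, -0.1, 0.1]
grip_width: 0.0598
finger_force: 0.0
```

```bash
python3 - <<'E'
from h import *
go(.583,.254,.13)
print(bot.observe()["qpos"])
p=bot.camera_params("wrist")
im=grab("wrist","w2")
import pickle;pickle.dump(p,open("w2.p","wb"))
for n,X in[("S",(.503,-.061,.045)),("hole",(.507,-.118,.045)),("pin",(.472,-.265,.088))]:print(n,proj(p,X,True))
E
```

```text
t2.20 [ 0.5399 -0.0734  0.2499] [-3.141e+00 -1.000e-03  1.643e+00] F [-0.6 -0.1  0.1] w0.0598 g0.0 
 shift [0.3233, 0.0666, 0.12] turn [-0.0001, -0.0001, 0.0012] rows 7.0
[-0.28661549  0.4001947   0.42166894  1.80798208 -0.19449349  0.97454017
  0.28752272]
S [290.94379631 161.45174882]
hole [292.02362794 209.56725319]
pin [257.77475635 328.44968653]
```

View pics/w2.png

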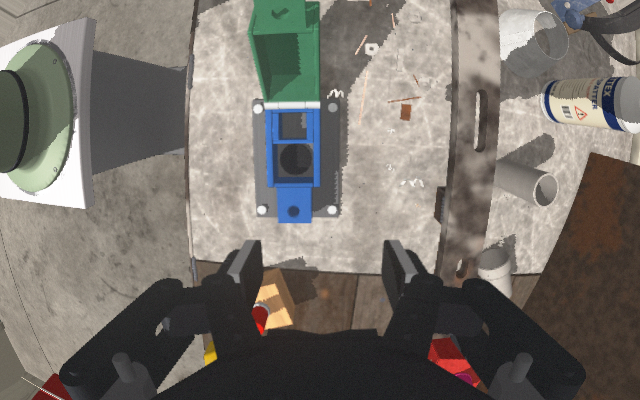

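The wrist view shows the carrier with the body's top face from (267,109) to (320,186), the lug hole at (294,211), the sleeve well at (295,159), and the pin at (260,318). I'll rectify the z=45 mm plane and measure numerically.

```bash
cat >> h.py <<'E'
def ortho(im,p,x0,y0,L,W,z,yaw=0,res=.0005):
    """plane z: rows go along -y' , cols along x' (frame at x0,y0 turned by yaw), centre of picture=origin"""
    n,m=int(L/res),int(W/res);c,s=np.cos(yaw),np.sin(yaw)
    X=(np.arange(m)-m/2+.5)*res;Y=-(np.arange(n)-n/2+.5)*res;X,Y=np.meshgrid(X,Y)
    P=np.stack([x0+c*X-s*Y,y0+s*X+c*Y,np.full_like(X,z)],-1)@np.array(p["R"]).T+np.array(p["t"])
    f=200/np.tan(np.radians(p["vertical_fov"])/2);r=np.hypot(P[...,0],P[...,1]);k=f*np.arctan2(r,P[...,2])/r
    return cv2.remap(im,(p["cx"]+k*P[...,0]).astype(np.float32),(p["cy"]+k*P[...,1]).astype(np.float32),cv2.INTER_CUBIC)
E
python3 - <<'E'
from h import *
import pickle
p=pickle.load(open("w2.p","rb"));im=cv2.imread("pics/w2.png")
O=ortho(im,p,.503,-.06,.2,.12,.045,0)
cv2.imwrite("pics/o2.png",cv2.resize(O,None,fx=1.5,fy=1.5))
h=cv2.cvtColor(O,cv2.COLOR_BGR2HSV);m=((h[...,0]>105)&(h[...,0]<120)&(h[...,1]>120)).astype(np.uint8)
for r in range(60,340,14):
    row=h[r];b=np.where(m[r])[0]
    print(r,"y%.4f"%(-.06+(200-r-.5)*.0005),[ (i,int(row[i,2])) for i in b[::6]][:24] if len(b) else None)
E
```

```text
60 y0.0098 None
74 y0.0028 None
88 y-0.0042 [(np.int64(54), 177), (np.int64(60), 203), (np.int64(66), 180), (np.int64(72), 196), (np.int64(78), 195), (np.int64(84), 199), (np.int64(90), 200), (np.int64(96), 202), (np.int64(102), 196), (np.int64(108), 185), (np.int64(114), 174), (np.int64(120), 162), (np.int64(126), 148), (np.int64(132), 130), (np.int64(150), 174), (np.int64(156), 175), (np.int64(162), 173), (np.int64(168), 199), (np.int64(174), 178)]
102 y-0.0112 [(np.int64(56), 187), (np.int64(62), 203), (np.int64(68), 173), (np.int64(74), 205), (np.int64(80), 197), (np.int64(86), 107), (np.int64(153), 197), (np.int64(159), 195), (np.int64(165), 196), (np.int64(171), 202), (np.int64(177), 133)]
116 y-0.0182 [(np.int64(57), 194), (np.int64(63), 204), (np.int64(69), 157), (np.int64(75), 206), (np.int64(81), 201), (np.int64(150), 188), (np.int64(156), 196), (np.int64(162), 186), (np.int64(168), 204), (np.int64(174), 200)]
130 y-0.0252 [(np.int64(58), 197), (np.int64(64), 205), (np.int64(70), 158), (np.int64(76), 212), (np.int64(82), 201), (np.int64(88), 101), (np.int64(155), 198), (np.
[... 2825 characters left out ...]
t64(122), 197), (np.int64(128), 198), (np.int64(134), 197), (np.int64(140), 192), (np.int64(146), 197), (np.int64(152), 196), (np.int64(158), 194), (np.int64(164), 193), (np.int64(170), 157)]
312 y-0.1162 [(np.int64(93), 190), (np.int64(99), 199), (np.int64(105), 195), (np.int64(111), 195), (np.int64(117), 172), (np.int64(142), 125), (np.int64(148), 197), (np.int64(154), 193), (np.int64(160), 195), (np.int64(166), 197), (np.int64(172), 132)]
326 y-0.1232 [(np.int64(94), 181), (np.int64(100), 198), (np.int64(106), 198), (np.int64(112), 199), (np.int64(118), 157), (np.int64(140), 121), (np.int64(146), 192), (np.int64(152), 198), (np.int64(158), 195), (np.int64(164), 194), (np.int64(170), 199)]
```

View pics/o2.png

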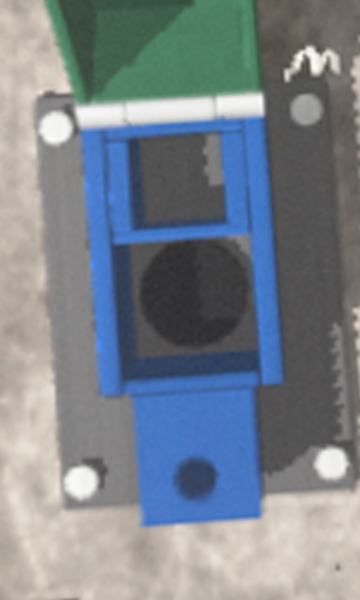

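The rectified view (3 px/mm) shows the bush well at about (185,180), the sleeve well at (190,295), the lug hole at (195,479), and the carrier turned a few degrees. Now I fit its edges.

```bash
python3 - <<'E'
from h import *
import pickle
p=pickle.load(open("w2.p","rb"));im=cv2.imread("pics/w2.png")
th=np.radians(4.4)
for it in range(3):
    x0,y0=(.503,-.06)
    O=ortho(im,p,x0,y0,.2,.12,.045,th,.00025)
    h=cv2.cvtColor(O,cv2.COLOR_BGR2HSV);m=cv2.medianBlur((((h[...,0]>105)&(h[...,0]<120)&(h[...,1]>120)&(h[...,2]>110))*255).astype(np.uint8),5)
    n,w=m.shape
    def edge(r0,r1,last):
        R=np.arange(r0,r1);E=np.array([np.where(m[r])[0][-1 if last else 0] for r in R]);
        f=np.polyfit(R,E,1);k=np.abs(E-np.polyval(f,R))<3;f=np.polyfit(R[k],E[k],1);return f
    B=[edge(190,500,l) for l in(0,1)];
    th+=-np.arctan(np.mean([B[0][0],B[1][0]])) if it<2 else 0
    print(np.degrees(th),[np.degrees(np.arctan(b[0])) for b in B])
X=lambda c:(c-w/2+.5)*.25;Y=lambda r:-(r-n/2+.5)*.25
print("body edges mm",[X(np.polyval(b,350)) for b in B])
L=[edge(560,660,l) for l in(0,1)];print("lug edges",[X(np.polyval(b,610)) for b in L])
cols=range(int(np.polyval(L[0],610))+20,int(np.polyval(L[1],610))-20,4)
print("front lug y",np.median([Y(np.where(m[:,c])[0][-1]+.5) for c in cols]))
# wells: dividing bars along centre column
g=h[...,2]
c=int(w/2+ (X(0)*0)+ (np.mean([X(np.polyval(b,350)) for b in B]))/.25)
col=m[:,c]; d=np.diff(col.astype(int));print("col",X(c),[(round(Y(i+.5),1),int(np.sign(v))) for i,v in enumerate(d) if v])
for yy in(0,):
  for r in(n//2-int(4/.25)-120,n//2,):
    d=np.diff(m[r].astype(int));print("row y",Y(r),[(round(X(i+.5),1),int(np.sign(v))) for i,v in enumerate(d) if v])
g=cv2.cvtColor(im,cv2.COLOR_BGR2GRAY)
for D in(.0125,.0145):
  q=rimfit(g,p,(294,211),D,.045);print([np.round(v,4) for v in q])
  d=q[0][:2]-[x0,y0];cc,s=np.cos(th),np.sin(th);print("hole in ortho mm",(cc*d[0]+s*d[1])*1e3,(-s*d[0]+cc*d[1])*1e3)
E
```

```text
4.683002290489966 [np.float64(-0.26163707776919176), np.float64(-0.3043674245077856)]
5.28229310103372 [np.float64(-0.5850293042162631), np.float64(-0.6135522426092302)]
5.28229310103372 [np.float64(-1.1528072783842864), np.float64(-1.2207352247133263)]
body edges mm [np.float64(-28.224443316015854), np.float64(32.69570002406789)]
lug edges [np.float64(-18.63290729072908), np.float64(21.297940294029374)]
front lug y -74.25
col 2.125 [(58.8, 1), (55.0, -1), (24.8, 1), (19.8, -1), (-25.2, 1), (-54.8, -1), (-64.8, 1), (-74.2, -1)]
row y 33.875 [(-28.0, 1), (-13.0, -1), (18.0, 1), (33.2, -1)]
row y -0.125 [(-28.5, 1), (-21.2, -1), (25.0, 1), (32.5, -1)]
[array([ 0.5083, -0.1197,  0.045 ]), np.float64(0.0135), np.int64(70), np.float64(0.0002)]
hole in ortho mm -0.23223339861755052 -59.9275832314832
[array([ 0.5083, -0.1197,  0.045 ]), np.float64(0.0134), np.int64(68), np.float64(0.0003)]
hole in ortho mm -0.21046718138373505 -59.92996160164849
```

```bash
python3 - <<'E'
from h import *
import pickle
p=pickle.load(open("w2.p","rb"));im=cv2.imread("pics/w2.png")
th=np.radians(4.1);x0,y0=.503,-.06
O=ortho(im,p,x0,y0,.2,.12,.045,th,.00025)
h=cv2.cvtColor(O,cv2.COLOR_BGR2HSV);m=cv2.medianBlur((((h[...,0]>105)&(h[...,0]<120)&(h[...,1]>120)&(h[...,2]>125))*255).astype(np.uint8),5)
n,w=m.shape
X=lambda c:(c-w/2+.5)*.25;Y=lambda r:-(r-n/2+.5)*.25
tr=lambda a,f:[(round(f(i+.5),1),int(np.sign(v))) for i,v in enumerate(np.diff(a.astype(int))) if v]
for y in(50,45,35,30,15,5,-10,-40,-50,-65,-70):print("y",y,tr(m[int(n/2-y/.25)],X))
for x in(-15,-8,-4,2,4,8,12,18):print("x",x,tr(m[:,int(w/2+x/.25)],Y))
d=np.array([.5083-x0,-.1197-y0]);c,s=np.cos(th),np.sin(th);print("hole",(c*d[0]+s*d[1])*1e3,(-s*d[0]+c*d[1])*1e3)
E
```

```text
y 50 [(-28.5, 1), (-13.5, -1), (17.5, 1), (32.2, -1)]
y 45 [(-28.8, 1), (-13.8, -1), (17.5, 1), (32.2, -1)]
y 35 [(-28.8, 1), (-14.0, -1), (17.5, 1), (32.5, -1)]
y 30 [(-28.5, 1), (-13.8, -1), (17.2, 1), (32.5, -1)]
y 15 [(-28.8, 1), (-21.5, -1), (25.0, 1), (32.5, -1)]
y 5 [(-28.5, 1), (-21.5, -1), (25.0, 1), (32.5, -1)]
y -10 [(-28.5, 1), (-21.5, -1), (25.0, 1), (32.5, -1)]
y -40 [(-17.5, 1), (22.5, -1)]
y -50 [(-17.8, 1), (22.5, -1)]
y -65 [(-17.5, 1), (-2.8, -1), (3.8, 1), (22.2, -1)]
y -70 [(-17.0, 1), (21.5, -1)]
x -15 [(58.5, 1), (19.8, -1), (-25.5, 1), (-74.2, -1)]
x -8 [(58.8, 1), (55.0, -1), (24.5, 1), (20.0, -1), (-25.5, 1), (-74.2, -1)]
x -4 [(58.8, 1), (55.0, -1), (24.5, 1), (20.0, -1), (-25.5, 1), (-56.0, -1), (-64.0, 1), (-74.0, -1)]
x 2 [(58.8, 1), (55.0, -1), (24.5, 1), (19.8, -1), (-25.5, 1), (-53.8, -1), (-65.8, 1), (-74.2, -1)]
x 4 [(58.8, 1), (55.0, -1), (24.5, 1), (19.8, -1), (-25.5, 1), (-54.2, -1), (-65.0, 1), (-74.2, -1)]
x 8 [(58.8, 1), (55.0, -1), (24.5, 1), (19.8, -1), (-25.5, 1), (-74.0, -1)]
x 12 [(58.8, 1), (55.2, -1), (24.5, 1), (20.0, -1), (-25.5, 1), (-74.0, -1)]
x 18 [(58.8, 1), (20.2, -1), (-25.5, 1), (-74.0, -1)]
hole 1.0180387228726253 -59.926151195940584
```

{"op": "move_arm", "data": {
  "moves": [
    [[0.7, 0.323, 0.067, 0, 0, 0, 0], [0.7, 0.323, 0.067, 0, 0, 0, 0], [0.7, 0.323, 0.067, 0, 0, 0, 0], [0.7, 0.323, 0.067, 0, 0, 0, 0], [0.7, 0.323, 0.067, 0, 0, 0, 0]]
  ]
}}

```text
clock: 2.75
position: [0.5727, 0.1765, 0.2501]
tool_rot: [3.142, -0.0, 1.643]
force: [1.3, 0.1, -0.0]
grip_width: 0.0605
finger_force: 0.0
```

{"op": "move_arm", "data": {
  "moves": [
    [[0.7, 0.076, 0.016, 0.05, 0, 0, 0], [0.7, 0.076, 0.016, 0.11, 0, 0, 0], [0.7, 0.076, 0.016, 0.11, 0, 0, 0], [0.7, 0.076, 0.016, 0.11, 0, 0, 0], [0.7, 0.076, 0.016, 0.11, 0, 0, 0]]
  ]
}}

```text
clock: 3.25
position: [0.5836, 0.2501, 0.1406]
tool_rot: [-3.141, 0.001, 1.642]
force: [-0.1, -0.2, 0.7]
grip_width: 0.0597
finger_force: 0.0
```

```bash
python3 - <<'E'
from h import *
p=bot.camera_params("wrist");im=grab("wrist","w3");g=cv2.cvtColor(im,cv2.COLOR_RGB2GRAY)
uv=proj(p,(.5831,.2542,.077),True);print(uv)
for d in((0,0),(3,3),(-3,2)):
    q=rimfit(g,p,uv+d,.041,.077);print([np.round(v,4) for v in q])
go(q[0][0],q[0][1],.047,94.1)
E
```

```text
[322.58357102 206.91153529]
[array([0.5833, 0.2549, 0.077 ]), np.float64(0.0405), np.int64(55), np.float64(0.0004)]
[array([0.5833, 0.2549, 0.077 ]), np.float64(0.0404), np.int64(52), np.float64(0.0004)]
[array([0.5833, 0.2549, 0.077 ]), np.float64(0.0405), np.int64(53), np.float64(0.0003)]
t3.30 [0.5845 0.2496 0.1418] [ 3.14  -0.     1.641] F [-0.3 -0.2  0.4] w0.0597 g0.0 
 shift [0.0054, -0.0009, 0.0948] turn [0.0002, -0.0, -0.0002] rows 1.9
```

{"op": "move_arm", "data": {
  "moves": [
    [[0.7, 0.005, -0.001, 0.02, 0, 0, 0], [0.7, 0.005, -0.001, 0.06, 0, 0, 0], [0.7, 0.005, -0.001, 0.094, 0, 0, 0], [0.7, 0.005, -0.001, 0.094, 0, 0, 0], [0.4, 0.005, -0.001, 0.094, 0, 0, 0]]
  ],
  "force": 40
}}

```text
clock: 3.8
position: [0.5837, 0.2545, 0.0484]
tool_rot: [3.14, -0.0, 1.64]
force: [0.1, 0.2, 0.9]
grip_width: 0.0463
finger_force: 0.0
```

{"op": "move_arm", "data": {
  "moves": [
    [[0.2, 0, 0, 0, 0, 0, 0], [0.2, 0, 0, 0, 0, 0, 0], [0.2, 0, 0, 0, 0, 0, 0], [0.2, 0, 0, 0, 0, 0, 0], [0.2, 0, 0, 0, 0, 0, 0]]
  ],
  "force": 40
}}

```text
clock: 4.3
position: [0.5842, 0.2552, 0.0491]
tool_rot: [3.138, -0.001, 1.641]
force: [-0.2, -1.7, 10.2]
grip_width: 0.038
finger_force: 39.4
```

```bash
python3 -c "
from h import *
go(.50499,-.06256,.2,94.1)"
```

```text
t4.30 [0.5842 0.2552 0.0491] [ 3.138e+00 -1.000e-03  1.641e+00] F [-0.2 -1.7 10.2] w0.0380 g39.4 
 shift [-0.3112, -0.1007, -0.1517] turn [0.0006, -0.0002, -0.0002] rows 7.2
```

{"op": "move_arm", "data": {
  "moves": [
    [[0.2, 0, 0, -0.02, 0, 0, 0], [0.2, 0, 0, -0.07, 0, 0, 0], [0.2, -0.02, -0.006, -0.12, 0, 0, 0], [0.2, -0.06, -0.02, -0.15, 0, 0, 0], [0.2, -0.1, -0.032, -0.155, 0, 0, 0]]
  ]
}}

```text
clock: 4.8
position: [0.5588, 0.153, 0.2062]
tool_rot: [3.135, -0.003, 1.643]
force: [1.2, -1.2, -3.9]
grip_width: 0.0373
finger_force: 41.4
```

```bash
python3 - <<'E'
from h import *
go(.50499,-.06256,.21,94.1)
grab("wrist","w4");p=bot.camera_params("wrist");s=bot.observe();R=Ro.from_euler("xyz",s["tool_rot"]);
for d in (-.019-.01,-.019,0,.04,.048):print(d,proj(p,np.array(s["position"])+R.apply([0,0,d]),True))
E
```

```text
t4.80 [0.5588 0.153  0.2062] [ 3.135e+00 -3.000e-03  1.643e+00] F [ 1.2 -1.2 -3.9] w0.0373 g41.4 
 shift [-0.2111, -0.0692, -0.0049] turn [0.001, -0.0004, 0.0001] rows 4.4
-0.028999999999999998 [323.49934564 280.6047627 ]
-0.019 [323.39977763 269.3664231 ]
0 [323.23985242 251.48850386]
0.04 [322.99278986 224.27000542]
0.048 [322.95392466 220.03091493]
```

View pics/w4.png

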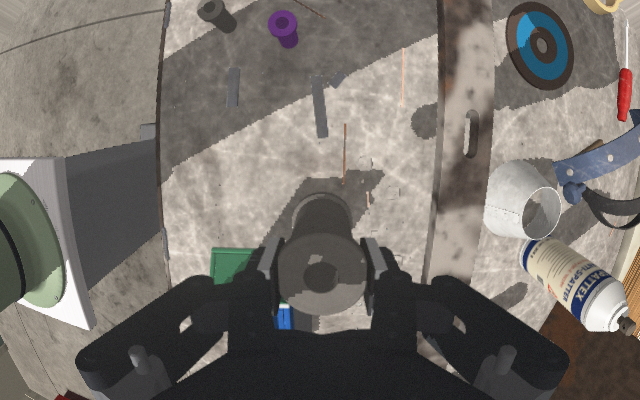

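The wrist view shows the sleeve held between the pads, its top at (322,274) and its lower flange at (322,205). I'll check that it hangs straight.

```bash
python3 - <<'E'
from h import *
p=bot.camera_params("wrist");s=bot.observe();P=np.array(s["position"]);g=cv2.imread("pics/w4.png",0);print(P)
for dz in(.026,.028,.030):
    q=rimfit(g,p,(322,274),.041,P[2]+dz);print(dz,[np.round(v,4) for v in (q[0]-P,)+q[1:]])
# lower flange: far arc (towards +y) on centre columns: darkest->bright edge
for dz in(-.047,-.049):
  for du in(-12,-6,0,6,12):
    u=322+du;col=cv2.GaussianBlur(g,(0,0),.8)[180:235,u].astype(int);d=np.diff(col);print(dz,du,[(180+i,d[i]) for i in np.argsort(-abs(d))[:3]])
  X=P+[0,.0,dz];print(proj(p,X+[-.0015,.0205,0],True))
E
```

```text
[0.55742349 0.14349434 0.20630683]
0.026 [array([-0.001,  0.002,  0.026]), np.float64(0.0447), np.int64(40), np.float64(0.0006)]
0.028 [array([-0.001,  0.003,  0.028]), np.float64(0.0437), np.int64(39), np.float64(0.0006)]
0.03 [array([-0.0011,  0.0041,  0.03  ]), np.float64(0.0429), np.int64(39), np.float64(0.0006)]
-0.047 -12 [(np.int64(200), np.int64(-16)), (np.int64(199), np.int64(-14)), (np.int64(195), np.int64(13))]
-0.047 -6 [(np.int64(198), np.int64(-16)), (np.int64(193), np.int64(12)), (np.int64(199), np.int64(-9))]
-0.047 0 [(np.int64(193), np.int64(16)), (np.int64(196), np.int64(-10)), (np.int64(191), np.int64(-9))]
-0.047 6 [(np.int64(191), np.int64(-9)), (np.int64(192), np.int64(-8)), (np.int64(198), np.int64(-6))]
-0.047 12 [(np.int64(193), np.int64(-8)), (np.int64(192), np.int64(-6)), (np.int64(194), np.int64(-6))]
[322.31759575 189.64302394]
-0.049 -12 [(np.int64(200), np.int64(-16)), (np.int64(199), np.int64(-14)), (np.int64(195), np.int64(13))]
-0.049 -6 [(np.int64(198), np.int64(-16)), (np.int64(193), np.int64(12)), (np.int64(199), np.int64(-9))]
-0.049 0 [(np.int64(193), np.int64(16)), (np.int64(196), np.int64(-10)), (np.int64(191), np.int64(-9))]
-0.049 6 [(np.int64(191), np.int64(-9)), (np.int64(192), np.int64(-8)), (np.int64(198), np.int64(-6))]
-0.049 12 [(np.int64(193), np.int64(-8)), (np.int64(192), np.int64(-6)), (np.int64(194), np.int64(-6))]
[322.29844899 188.88944221]
```

{"op": "move_arm", "data": {
  "moves": [
    [[0.2, 0, 0, -0.05, 0, 0, 0], [0.2, -0.03, -0.01, -0.06, 0, 0, 0], [0.2, -0.08, -0.027, -0.06, 0, 0, 0], [0.2, -0.13, -0.044, -0.06, 0, 0, 0], [0.2, -0.18, -0.06, -0.06, 0, 0, 0]]
  ]
}}

```text
clock: 5.35
position: [0.5116, -0.0248, 0.2628]
tool_rot: [3.139, -0.001, 1.641]
force: [1.8, -0.6, -3.9]
grip_width: 0.0372
finger_force: 42.2
```

{"op": "move_arm", "data": {
  "moves": [
    [[0.2, -0.021, -0.006, 0, 0, 0, 0], [0.2, -0.021, -0.006, 0, 0, 0, 0], [0.2, -0.021, -0.006, 0.05, 0, 0, 0], [0.2, -0.021, -0.006, 0.1, 0, 0, 0], [0.2, -0.021, -0.006, 0.13, 0, 0, 0]]
  ]
}}

```text
clock: 5.85
position: [0.5073, -0.0436, 0.1295]
tool_rot: [-3.141, -0.001, 1.642]
force: [1.1, -0.6, -3.7]
grip_width: 0.0377
finger_force: 42.2
```

```bash
python3 - <<'E'
from h import *
grab("wrist","w5x")
go(.5057,-.0626,.110,94.1)
grab("wrist","w5x")
go(.5057,-.0626,.110,94.1)
E
```

```text
t5.90 [ 0.5058 -0.0435  0.1263] [-3.137 -0.     1.642] F [ -5.4   0.7 -11.2] w0.0374 g42.2 
 shift [-0.0191, -0.0013, 0.0163] turn [-0.0008, -0.0001, -0.0] rows 0.5
t5.95 [ 0.5064 -0.0438  0.1291] [-3.137 -0.     1.642] F [-0.1 -0.4 -2.7] w0.0373 g42.3 
 shift [-0.0187, -0.0019, 0.0191] turn [-0.0007, -0.0001, -0.0001] rows 0.5
```

{"op": "move_arm", "data": {
  "moves": [
    [[0.2, -0.019, -0.001, 0.019, 0, 0, 0], [0.2, -0.019, -0.001, 0.019, 0, 0, 0], [0.2, -0.019, -0.001, 0.019, 0, 0, 0], [0.2, -0.019, -0.001, 0.019, 0, 0, 0], [0.2, -0.019, -0.001, 0.019, 0, 0, 0]]
  ]
}}

```text
clock: 6.45
position: [0.509, -0.0627, 0.1132]
tool_rot: [3.14, -0.0, 1.642]
force: [-0.1, -0.0, -4.2]
grip_width: 0.0373
finger_force: 42.3
```

```bash
python3 - <<'E'
from h import *
p=bot.camera_params("wrist");im=grab("wrist","w5")
s=bot.observe();P=np.array(s["position"])
go(.5057,-.0626,.110,94.1)
# carrier divider bar in view
O=ortho(cv2.imread("pics/w5.png"),p,.50363,-.04361,.16,.10,.045,np.radians(4.1),.00025)
h=cv2.cvtColor(O,cv2.COLOR_BGR2HSV);m=cv2.medianBlur((((h[...,0]>105)&(h[...,0]<120)&(h[...,1]>120)&(h[...,2]>125))*255).astype(np.uint8),5)
n,w=m.shape;X=lambda c:(c-w/2+.5)*.25;Y=lambda r:-(r-n/2+.5)*.25
tr=lambda a,f:[(round(f(i+.5),1),int(np.sign(v))) for i,v in enumerate(np.diff(a.astype(int))) if v]
for y in(30,20,12,0,-10):print("y",y,tr(m[int(n/2-y/.25)],X))
for x in(-15,-10,-5,0,5,10,15):print("x",x,tr(m[:,int(w/2+x/.25)],Y))
V=np.zeros((600,800,3),np.uint8);c=cv2.resize(cv2.imread("pics/w5.png")[80:330,200:450],(600,600),interpolation=cv2.INTER_CUBIC);V[:,:600]=c;cv2.imwrite("pics/v5.png",V)
E
```

```text
t6.50 [ 0.5088 -0.0628  0.113 ] [ 3.14  -0.     1.642] F [ 0.3  0.1 -3.1] w0.0372 g42.3 
 shift [0.0004, -0.0031, 0.003] turn [0.0002, -0.0, -0.0] rows 0.1
y 30 [(-30.8, 1), (-15.8, -1), (14.2, 1), (30.2, -1)]
y 20 [(-30.5, 1), (-15.8, -1), (14.2, 1), (30.5, -1)]
y 12 [(-30.5, 1), (-15.8, -1), (15.0, 1), (29.0, -1)]
y 0 [(-30.8, 1), (-23.2, -1)]
y -10 [(-30.5, 1), (-23.2, -1)]
x -15 [(43.0, 1), (39.0, -1), (8.2, 1), (4.2, -1)]
x -10 [(42.8, 1), (39.2, -1), (8.2, 1), (4.5, -1)]
x -5 [(43.0, 1), (39.2, -1), (8.0, 1), (4.5, -1)]
x 0 [(43.0, 1), (39.2, -1), (8.2, 1), (4.5, -1)]
x 5 [(42.8, 1), (39.2, -1), (8.0, 1), (4.5, -1)]
x 10 [(42.8, 1), (39.2, -1), (8.2, 1), (5.5, -1)]
x 15 [(43.0, 1), (9.5, -1), (8.0, 1), (5.8, -1)]
```

{"op": "move_arm", "data": {
  "moves": [
    [[0.2, 0, -0.003, 0, 0, 0, 0], [0.2, 0, -0.003, 0, 0, 0, 0], [0.2, 0, -0.003, 0.005, 0, 0, 0], [0.2, 0, -0.003, 0.01, 0, 0, 0], [0.2, 0, -0.003, 0.01, 0, 0, 0]]
  ]
}}

```text
clock: 7.0
position: [0.5049, -0.0636, 0.1012]
tool_rot: [-3.14, -0.0, 1.641]
force: [0.7, -1.1, -4.1]
grip_width: 0.0374
finger_force: 42.3
```

```bash
python3 - <<'E'
from h import *
p=bot.camera_params("wrist");im=grab("wrist","w6");go(.5057,-.0626,.061,94.1)
s=bot.observe();P=np.array(s["position"])
c=cv2.resize(cv2.imread("pics/w6.png")[100:350,190:450],(624,600),interpolation=cv2.INTER_CUBIC);cv2.imwrite("pics/v6.png",c)
E
```

```text
t7.05 [ 0.505  -0.0637  0.1015] [-3.141  0.     1.641] F [ 0.6  0.  -3.7] w0.0375 g42.3 
 shift [0.001, 0.0008, 0.0405] turn [-0.0002, 0.0, -0.0002] rows 0.8
```

View pics/v6.png

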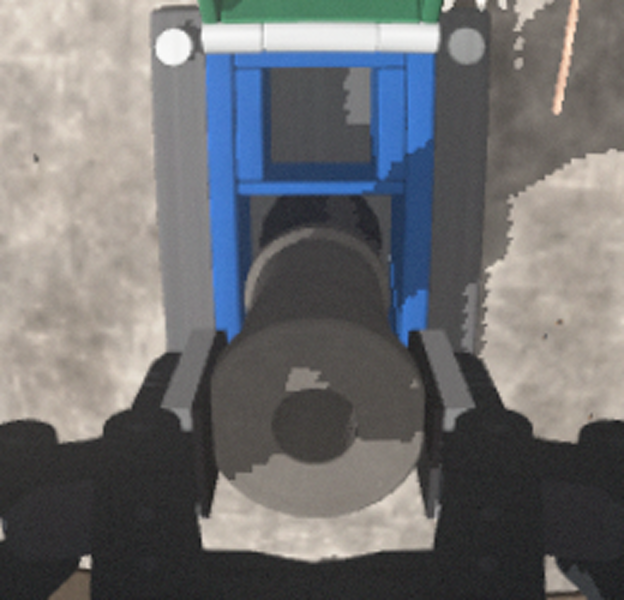

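The crop shows the sleeve over its well, with the lower flange's near edge at crop (317,228), or image (322,195), and the well rim showing on both sides. I'll compute the flange's offset from the well.

```bash
python3 - <<'E'
from h import *
p=bot.camera_params("wrist");s=bot.observe();P=np.array(s["position"]);z=P[2]-.049
g=cv2.imread("pics/w6.png",0)
for (u,v) in((190+317/2.4,100+228/2.4),(190+245/2.4,100+290/2.4),(190+388/2.4,100+290/2.4)):print(np.round(onz(p,u,v,z,True),4))
print("expected edge",.50499-.0015,-.06256+.0205)
for z in(P[2]-.049,P[2]-.045):
  for uv in((322,218),(324,216)):
    print(z,[np.round(v,4) for v in rimfit(g,p,uv,.041,z,.12)])
print(P)
go(.5057,-.0626,.061,94.1)
E
```

```text
[ 0.5032 -0.0471  0.0525]
[ 0.4848 -0.066   0.0525]
[ 0.5238 -0.0633  0.0525]
expected edge 0.5034900000000001 -0.04206
0.05250754501832745 [array([ 0.5059, -0.0683,  0.0525]), np.float64(0.0436), np.int64(41), np.float64(0.0008)]
0.05250754501832745 [array([ 0.5033, -0.0586,  0.0525]), np.float64(0.0425), np.int64(39), np.float64(0.0011)]
0.05650754501832746 [array([ 0.506 , -0.0662,  0.0565]), np.float64(0.0425), np.int64(41), np.float64(0.0006)]
0.05650754501832746 [array([ 0.5032, -0.0571,  0.0565]), np.float64(0.0417), np.int64(39), np.float64(0.0008)]
[ 0.50497943 -0.0636658   0.10150755]
t7.05 [ 0.505  -0.0637  0.1015] [-3.141  0.     1.641] F [ 0.6  0.  -3.7] w0.0375 g42.3 
 shift [0.001, 0.0008, 0.0405] turn [-0.0002, 0.0, -0.0002] rows 0.8
```

```bash
python3 - <<'E'
from h import *
p=bot.camera_params("wrist");s=bot.observe();P=np.array(s["position"]);C=-np.array(p["R"]).T@np.array(p["t"]);print("cam-P",C-P)
for dz in(.024,.028,.032):
    a,b=[onz(p,190+317/2.4,100+v/2.4,P[2]+dz,True) for v in(318,517)]
    l,r=[onz(p,190+u/2.4,100+v/2.4,P[2]+dz,True) for u,v in((212,410),(425,410))]
    print(dz,"y mid-P %.4f D %.4f"%((a+b)[1]/2-P[1],a[1]-b[1]),"x mid-P %.4f D %.4f"%((l+r)[0]/2-P[0],r[0]-l[0]))
# finger tips: pads' lower ends
E
```

```text
cam-P [-0.0051814   0.06691179  0.14234553]
0.024 y mid-P -0.0012 D 0.0421 x mid-P -0.0004 D 0.0386
0.028 y mid-P 0.0011 D 0.0407 x mid-P -0.0006 D 0.0373
0.032 y mid-P 0.0034 D 0.0393 x mid-P -0.0007 D 0.0360
```

{"op": "move_arm", "data": {
  "moves": [
    [[0.2, 0.002, 0.001, 0, 0, 0.0083, 0], [0.2, 0.002, 0.001, 0, 0, 0.0083, 0], [0.2, 0.002, 0.001, 0.004, 0, 0.0083, 0], [0.2, 0.002, 0.001, 0.008, 0, 0.0083, 0], [0.2, 0.002, 0.001, 0.012, 0, 0.0083, 0]]
  ]
}}

```text
clock: 7.55
position: [0.506, -0.0612, 0.0896]
tool_rot: [-3.141, -0.052, 1.642]
force: [-0.3, -0.1, -3.8]
grip_width: 0.0372
finger_force: 42.3
```

```bash
python3 -c "
from h import *
go(.5057,-.0617,.064,94.1)"
```

```text
t7.55 [ 0.506  -0.0612  0.0896] [-3.141 -0.052  1.642] F [-0.3 -0.1 -3.8] w0.0372 g42.3 
 shift [-0.0018, -0.0004, 0.0255] turn [-0.0, -0.0082, -0.0001] rows 0.5
```

{"op": "move_arm", "data": {
  "moves": [
    [[0.2, -0.001, 0, 0.006, 0, 0, 0], [0.2, -0.001, 0, 0.012, 0, 0, 0], [0.2, -0.0015, 0, 0.018, 0, 0, 0], [0.2, -0.002, 0, 0.024, 0, 0, 0], [0.2, -0.002, 0, 0.026, 0, 0, 0]]
  ]
}}

```text
clock: 8.05
position: [0.5059, -0.0622, 0.0632]
tool_rot: [-3.141, -0.052, 1.641]
force: [0.0, -0.2, -3.5]
grip_width: 0.0375
finger_force: 42.3
```

{"op": "move_arm", "data": {
  "moves": [
    [[0.2, 0, 0, 0.002, 0, 0, 0], [0.2, 0, 0, 0.002, 0, 0, 0], [0.7, 0, 0, 0.002, 0, 0, 0], [0.7, 0, 0, 0.002, 0, 0, 0], [0.7, 0, 0, 0.002, 0, 0, 0]]
  ]
}}

```text
clock: 8.55
position: [0.5064, -0.0621, 0.0623]
tool_rot: [3.141, -0.052, 1.641]
force: [0.2, -0.2, -0.2]
grip_width: 0.0598
finger_force: 0.0
```

```bash
python3 -c "
from h import *
go(.5057,-.0617,.15,94.1)"
```

```text
t8.55 [ 0.5064 -0.0621  0.0623] [ 3.141 -0.052  1.641] F [ 0.2 -0.2 -0.2] w0.0598 g0.0 
 shift [0.005, -0.0006, -0.0876] turn [0.0001, -0.0083, -0.0002] rows 1.8
```

{"op": "move_arm", "data": {
  "moves": [
    [[0.7, 0.002, 0, -0.03, 0, 0, 0], [0.7, 0.005, 0, -0.08, 0, -0.0083, 0], [0.7, 0.007, 0, -0.13, 0, -0.0083, 0], [0.7, 0.009, 0, -0.18, 0, -0.0083, 0], [0.7, 0.01, 0, -0.187, 0, -0.0083, 0]]
  ]
}}

```text
clock: 9.05
position: [0.5081, -0.0622, 0.2545]
tool_rot: [3.134, -0.0, 1.641]
force: [1.1, -0.3, -1.0]
grip_width: 0.06
finger_force: 0.0
```

```bash
python3 - <<'E'
from h import *
grab("wrist","x")
p=bot.camera_params("wrist");im=grab("wrist","w7");g=cv2.cvtColor(im,cv2.COLOR_RGB2GRAY)
uv=proj(p,(.505,-.0626,.089),True)
for d in((0,0),(3,2)):
  q=rimfit(g,p,uv+d,.041,.089);print([np.round(v,4) for v in q])
go(.4404+.0007,.3235,.25,94.1)
E
```

```text
[array([ 0.505, -0.061,  0.089]), np.float64(0.0396), np.int64(66), np.float64(0.0002)]
[array([ 0.5049, -0.061 ,  0.089 ]), np.float64(0.0396), np.int64(65), np.float64(0.0002)]
t9.15 [ 0.5069 -0.0616  0.2508] [ 3.138 -0.     1.642] F [ 0.9  0.5 -0.8] w0.0594 g0.0 
 shift [0.3888, -0.0382, 0.0009] turn [0.0005, -0.0001, -0.0001] rows 7.8
```

{"op": "move_arm", "data": {
  "moves": [
    [[0.53, 0.05, -0.004, 0, 0, 0, 0], [0.53, 0.389, -0.038, 0, 0, 0, 0], [0.53, 0.389, -0.038, 0, 0, 0, 0], [0.53, 0.389, -0.038, 0, 0, 0, 0], [0.53, 0.389, -0.038, 0, 0, 0, 0]]
  ]
}}

```text
clock: 9.65
position: [0.4634, 0.1863, 0.2478]
tool_rot: [-3.14, 0.001, 1.641]
force: [0.3, -0.0, 0.7]
grip_width: 0.0456
finger_force: 0.0
```

```bash
python3 -c "
from h import *
go(.4411,.3235,.14,94.1)"
```

```text
t9.65 [0.4634 0.1863 0.2478] [-3.140e+00  1.000e-03  1.641e+00] F [ 0.3 -0.   0.7] w0.0456 g0.0 
 shift [0.1385, -0.0124, 0.1078] turn [-0.0003, 0.0001, -0.0002] rows 3.5
```

{"op": "move_arm", "data": {
  "moves": [
    [[0.53, 0.05, -0.004, 0.02, 0, 0, 0], [0.53, 0.09, -0.008, 0.05, 0, 0, 0], [0.53, 0.13, -0.012, 0.08, 0, 0, 0], [0.53, 0.138, -0.012, 0.107, 0, 0, 0], [0.53, 0.138, -0.012, 0.107, 0, 0, 0]]
  ]
}}

```text
clock: 10.15
position: [0.4402, 0.3216, 0.1375]
tool_rot: [-3.136, 0.004, 1.644]
force: [-0.6, -1.1, 0.5]
grip_width: 0.0451
finger_force: 0.0
```

```bash
python3 - <<'E'
from h import *
grab("wrist","x")
p=bot.camera_params("wrist");im=grab("wrist","w8");g=cv2.cvtColor(im,cv2.COLOR_RGB2GRAY)
uv=proj(p,(.4404,.3235,.067),True)
for d in((0,0),(3,2),(-3,3)):
  q=rimfit(g,p,uv+d,.027,.067);print([np.round(v,4) for v in q])
go(q[0][0]+.0007,q[0][1],.038,94.1)
E
```

```text
[array([0.4388, 0.3242, 0.067 ]), np.float64(0.0266), np.int64(58), np.float64(0.0002)]
[array([0.4387, 0.3249, 0.067 ]), np.float64(0.0273), np.int64(59), np.float64(0.0003)]
[array([0.4389, 0.3243, 0.067 ]), np.float64(0.0266), np.int64(59), np.float64(0.0002)]
t10.25 [0.4429 0.3201 0.1416] [-3.140e+00  2.000e-03  1.641e+00] F [ 0.1 -0.2  0.1] w0.0453 g0.0 
 shift [0.0046, -0.0028, 0.1036] turn [-0.0003, 0.0003, -0.0003] rows 2.1
```

{"op": "move_arm", "data": {
  "moves": [
    [[0.53, 0.0045, -0.003, 0.02, 0, 0, 0], [0.53, 0.0045, -0.003, 0.06, 0, 0, 0], [0.53, 0.0045, -0.003, 0.1, 0, 0, 0], [0.53, 0.0045, -0.003, 0.103, 0, 0, 0], [0.53, 0.0045, -0.003, 0.103, 0, 0, 0]]
  ]
}}

```text
clock: 10.75
position: [0.4405, 0.3248, 0.0404]
tool_rot: [3.141, 0.0, 1.64]
force: [-0.2, -0.8, 1.1]
grip_width: 0.0452
finger_force: 0.0
```

```bash
python3 -c "
from h import *
go(.4395,.3245,.038,94.1)"
```

```text
t10.75 [0.4405 0.3248 0.0404] [3.141 0.    1.64 ] F [-0.2 -0.8  1.1] w0.0452 g0.0 
 shift [-0.0003, -0.0011, 0.0024] turn [0.0, 0.0001, -0.0004] rows 0.1
```

{"op": "move_arm", "data": {
  "moves": [
    [[0.1, 0, -0.001, 0.001, 0, 0, 0], [0.1, 0, -0.001, 0.001, 0, 0, 0], [0.1, 0, -0.001, 0.001, 0, 0, 0], [0.1, 0, -0.001, 0.001, 0, 0, 0], [0.1, 0, -0.001, 0.001, 0, 0, 0]]
  ],
  "force": 50
}}

```text
clock: 11.25
position: [0.4398, 0.3262, 0.0405]
tool_rot: [3.139, -0.002, 1.641]
force: [-1.0, -2.0, 10.3]
grip_width: 0.0255
finger_force: 48.5
```

```bash
python3 -c "
from h import *
go(.5027,-.0202,.26,94.1)"
```

```text
t11.25 [0.4398 0.3262 0.0405] [ 3.139e+00 -2.000e-03  1.641e+00] F [-1.  -2.  10.3] w0.0255 g48.5 
 shift [-0.3496, 0.039, -0.22] turn [0.0004, -0.0003, -0.0002] rows 8.3
```

{"op": "move_arm", "data": {
  "moves": [
    [[0.1, 0, 0, -0.03, 0, 0, 0], [0.1, 0, 0, -0.08, 0, 0, 0], [0.1, -0.02, 0.002, -0.125, 0, 0, 0], [0.1, -0.05, 0.006, -0.165, 0, 0, 0], [0.1, -0.08, 0.009, -0.2, 0, 0, 0]]
  ]
}}

```text
clock: 11.75
position: [0.4536, 0.2456, 0.242]
tool_rot: [3.139, -0.002, 1.642]
force: [1.2, 0.2, -2.3]
grip_width: 0.0253
finger_force: 49.6
```

```bash
python3 -c "
from h import *
go(.5027,-.0202,.26,94.1)"
```

```text
t11.75 [0.4536 0.2456 0.242 ] [ 3.139e+00 -2.000e-03  1.642e+00] F [ 1.2  0.2 -2.3] w0.0253 g49.6 
 shift [-0.2686, 0.0302, -0.0185] turn [0.0004, -0.0003, -0.0001] rows 5.4
```

{"op": "move_arm", "data": {
  "moves": [
    [[0.1, -0.04, 0.004, -0.018, 0, 0, 0], [0.1, -0.268, 0.03, -0.018, 0, 0, 0], [0.1, -0.268, 0.03, -0.018, 0, 0, 0], [0.1, -0.268, 0.03, -0.018, 0, 0, 0], [0.1, -0.268, 0.03, -0.018, 0, 0, 0]]
  ]
}}

```text
clock: 12.25
position: [0.4967, 0.0083, 0.258]
tool_rot: [3.139, -0.001, 1.641]
force: [0.9, -0.1, -1.9]
grip_width: 0.0256
finger_force: 49.7
```

```bash
python3 -c "
from h import *
go(.5027,-.0202,.13,94.1)"
```

```text
t12.25 [0.4967 0.0083 0.258 ] [ 3.139e+00 -1.000e-03  1.641e+00] F [ 0.9 -0.1 -1.9] w0.0256 g49.7 
 shift [-0.0289, 0.0036, 0.128] turn [0.0004, -0.0002, -0.0001] rows 2.6
```

{"op": "move_arm", "data": {
  "moves": [
    [[0.1, -0.029, 0.0035, 0, 0, 0, 0], [0.1, -0.029, 0.0035, 0.04, 0, 0, 0], [0.1, -0.029, 0.0035, 0.08, 0, 0, 0], [0.1, -0.029, 0.0035, 0.12, 0, 0, 0], [0.1, -0.029, 0.0035, 0.14, 0, 0, 0]]
  ]
}}

```text
clock: 12.75
position: [0.5014, -0.0184, 0.1151]
tool_rot: [-3.141, -0.0, 1.641]
force: [0.4, -0.3, -1.6]
grip_width: 0.0255
finger_force: 49.7
```

```bash
python3 - <<'E'
from h import *
grab("wrist","x");grab("wrist","x")
p=bot.camera_params("wrist");im=grab("wrist","w9");s=bot.observe();P=np.array(s["position"]);g=cv2.cvtColor(im,cv2.COLOR_RGB2GRAY)
go(.5027,-.0202,.0545,94.1)
for n,dz in(("base",-.0405),("top",.0265)):
  for sy in(.0135,-.0135):print(n,sy,proj(p,P+[-.0007,sy,dz],True),end=" ")
  print("x edges",[proj(p,P+[-.0007+sx,.0,dz],True).round(1) for sx in(-.0135,.0135)])
G=cv2.GaussianBlur(g,(0,0),.8).astype(int)
for u in(314,318,322,326,330):
    d=np.diff(G[160:330,u]);print(u,[(160+i,int(d[i])) for i in range(1,len(d)-1) if abs(d[i])>=8 and abs(d[i])>=abs(d[i-1]) and abs(d[i])>=abs(d[i+1])])
c=cv2.resize(im[130:330,220:430,::-1],(630,600),interpolation=cv2.INTER_CUBIC);cv2.imwrite("pics/v9.png",c)
E
```

```text
t12.90 [ 0.5022 -0.0186  0.117 ] [-3.141 -0.     1.641] F [ 0.1 -0.4 -1.4] w0.0254 g49.7 
 shift [-0.0016, 0.0004, 0.0625] turn [-0.0001, -0.0, -0.0002] rows 1.2
base 0.0135 [325.04584757 204.35049399] base -0.0135 [321.9561148  244.76212318] x edges [array([301.9, 223.6]), array([345. , 226.4])]
top 0.0135 [326.20652222 251.19667357] top -0.0135 [321.5924279  305.42581244] x edges [array([292. , 277.5]), array([355.4, 281.3])]
314 [(175, 35), (185, -42), (190, -12), (290, 22), (316, -10)]
318 [(175, 35), (185, -43), (190, -10), (251, 8), (268, -9), (291, 24), (292, 24), (317, -27), (327, 14)]
322 [(175, 35), (185, -44), (190, -11), (251, 8), (292, 26), (317, -35)]
326 [(175, 34), (185, -43), (190, -11), (253, 13), (260, -18), (268, -8), (291, 25), (317, -36), (325, 11), (326, 11)]
330 [(175, 32), (185, -45), (189, -10), (190, -10), (252, 21), (260, -19), (289, 22), (317, -20)]
```

View pics/v9.png

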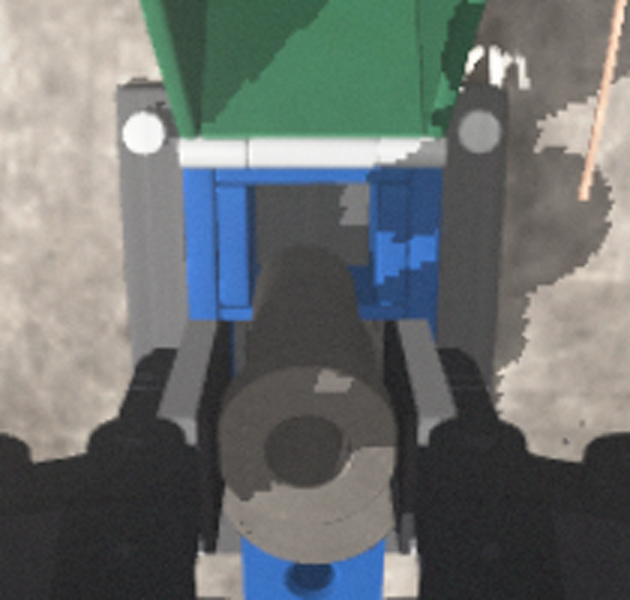

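The last crop shows the bush held over its well, head centred at about (322,278) and foot at (321,212), with the lit sleeve top just behind it and the lug hole at (323,321). It hangs upright within about 1 mm, so I align and lower it.

{"op": "move_arm", "data": {
  "moves": [
    [[0.1, -0.001, 0.001, 0, 0, 0, 0], [0.1, -0.001, 0.001, 0.01, 0, 0, 0], [0.1, -0.001, 0.001, 0.022, 0, 0, 0], [0.1, -0.001, 0.001, 0.027, 0, 0, 0], [0.1, -0.001, 0.001, 0.027, 0, 0, 0]]
  ]
}}

```text
clock: 13.4
position: [0.5029, -0.0193, 0.0884]
tool_rot: [-3.14, 0.0, 1.641]
force: [0.1, 0.4, -1.2]
grip_width: 0.0253
finger_force: 49.7
```

```bash
python3 -c "
from h import *
go(.5033,-.0194,.0545,94.1)"
```

```text
t13.40 [ 0.5029 -0.0193  0.0884] [-3.14   0.     1.641] F [ 0.1  0.4 -1.2] w0.0253 g49.7 
 shift [-0.0001, 0.0005, 0.0339] turn [-0.0002, 0.0, -0.0002] rows 0.7
```

{"op": "move_arm", "data": {
  "moves": [
    [[0.1, 0, 0.0005, 0.003, 0, 0, 0], [0.1, 0, 0.0005, 0.006, 0, 0, 0], [0.1, 0, 0.0005, 0.009, 0, 0, 0], [0.1, 0, 0.0005, 0.011, 0, 0, 0], [0.1, 0, 0.0005, 0.011, 0, 0, 0]]
  ]
}}

```text
clock: 13.9
position: [0.5037, -0.0193, 0.078]
tool_rot: [-3.141, 0.0, 1.641]
force: [-0.5, 0.0, -1.9]
grip_width: 0.0257
finger_force: 49.7
```

{"op": "move_arm", "data": {
  "moves": [
    [[0.1, 0, 0, 0.005, 0, 0, 0], [0.1, 0, 0, 0.01, 0, 0, 0], [0.1, 0, 0, 0.015, 0, 0, 0], [0.1, 0, 0, 0.02, 0, 0, 0], [0.1, 0, 0, 0.022, 0, 0, 0]]
  ]
}}

```text
clock: 14.4
position: [0.5036, -0.0193, 0.0556]
tool_rot: [-3.141, 0.0, 1.641]
force: [0.5, 1.1, -2.1]
grip_width: 0.0257
finger_force: 49.7
```

{"op": "move_arm", "data": {
  "moves": [
    [[0.1, 0, 0, 0.001, 0, 0, 0], [0.6, 0, 0, 0.001, 0, 0, 0], [0.6, 0, 0, 0.001, 0, 0, 0], [0.6, 0, 0, 0.001, 0, 0, 0], [0.6, 0, 0, 0.001, 0, 0, 0]]
  ]
}}

```text
clock: 14.9
position: [0.504, -0.0192, 0.0554]
tool_rot: [3.141, -0.0, 1.641]
force: [-0.7, 0.3, 0.5]
grip_width: 0.0514
finger_force: 0.0
```

{"op": "move_arm", "data": {
  "moves": [
    [[0.6, 0, 0, -0.03, 0, 0, 0], [0.6, 0, 0, -0.08, 0, 0, 0], [0.6, -0.01, 0, -0.12, 0, 0, 0], [0.6, -0.01, 0, -0.15, 0, 0, 0], [0.6, -0.01, 0, -0.15, 0, 0, 0]]
  ]
}}

```text
clock: 15.4
position: [0.5062, -0.0295, 0.209]
tool_rot: [3.136, -0.001, 1.641]
force: [-0.1, 0.5, -1.3]
grip_width: 0.0511
finger_force: 0.0
```

```bash
python3 - <<'E'
from h import *
grab("wrist","x")
p=bot.camera_params("wrist");im=grab("wrist","w10");g=cv2.cvtColor(im,cv2.COLOR_RGB2GRAY)
for n,X,D in(("bush",(.5018,-.02,.081),.027),("sleeve",(.505,-.061,.089),.041)):
  uv=proj(p,X,True)
  for d in((0,0),(2,2)):
    q=rimfit(g,p,uv+d,D,X[2]);print(n,uv.round(),[np.round(v,4) for v in q])
s=bot.observe();print(s["position"],s["qpos"].round(2) if hasattr(s["qpos"],"round") else s["qpos"])
# cover in view: green mask extents
h=cv2.cvtColor(im,cv2.COLOR_RGB2HSV);m=((h[...,0]>65)&(h[...,0]<90)&(h[...,1]>90)).astype(np.uint8);ys,xs=np.where(m);print("green",xs.min(),xs.max(),ys.min(),ys.max())
E
```

```text
bush [319. 181.] [array([ 0.5025, -0.0213,  0.081 ]), np.float64(0.0265), np.int64(70), np.float64(0.0001)]
bush [319. 181.] [array([ 0.5026, -0.0213,  0.081 ]), np.float64(0.0265), np.int64(70), np.float64(0.0002)]
sleeve [319. 228.] [array([ 0.5047, -0.0609,  0.089 ]), np.float64(0.0397), np.int64(71), np.float64(0.0002)]
sleeve [319. 228.] [array([ 0.5047, -0.0608,  0.089 ]), np.float64(0.0397), np.int64(71), np.float64(0.0002)]
[ 0.50473626 -0.02899123  0.20567833] [-0.39  0.39  0.43  1.96 -0.22  0.84  0.23]
green 276 361 30 146
```

{"op": "move_arm", "data": {
  "moves": [
    [[0, 0.05, 0, 0, 0, 0, 0], [0, 0.1, 0, 0, 0, 0, 0], [0, 0.135, 0, 0, 0, 0, 0], [0, 0.137, 0, 0, 0, 0, 0], [0, 0.137, 0, 0, 0, 0, 0]]
  ]
}}

```text
clock: 16.0
position: [0.4943, 0.108, 0.2042]
tool_rot: [-3.14, 0.001, 1.643]
force: [-0.6, -1.0, 0.6]
grip_width: 0.0001
finger_force: 0.0
```

```bash
cat >> h.py <<'E'
O=np.array([.50363,-.04361]);EY=np.array([-.0715,.9974]);EX=np.array([.9974,.0715])
def cv(v,z,u=0):
    X=O+v*EY/1e3+u*EX/1e3; s=bot.observe();d=np.array(s["position"])[:2]-O
    print("now v %.1f u %.1f z %.1f -> "%(d@EY*1e3,d@EX*1e3,s["position"][2]*1e3));go(X[0],X[1],z/1e3,94.1)
E
python3 -c "
from h import *
cv(150,147)"
```

```text
now v 151.9 u 1.5 z 204.2 -> 
t16.00 [0.4943 0.108  0.2042] [-3.140e+00  1.000e-03  1.643e+00] F [-0.6 -1.   0.6] w0.0001 g0.0 
 shift [-0.0019, -0.0014, 0.0572] turn [-0.0003, 0.0001, 0.0001] rows 1.1
```

{"op": "move_arm", "data": {
  "moves": [
    [[0, 0, -0.001, 0.03, 0, 0, 0], [0, 0, -0.001, 0.056, 0, 0, 0], [0, -0.012, -0.001, 0.056, 0, 0, 0], [0, -0.03, -0.001, 0.048, 0, 0, 0], [0, -0.047, -0.001, 0.039, 0, 0, 0]]
  ]
}}

```text
clock: 16.5
position: [0.4968, 0.0584, 0.166]
tool_rot: [-3.14, 0.001, 1.64]
force: [-0.1, 1.8, -1.2]
grip_width: -0.0002
finger_force: 0.9
```

```bash
python3 -c "
from h import *
cv(105,165)"
```

```text
now v 102.3 u 0.5 z 166.0 -> 
t16.50 [0.4968 0.0584 0.166 ] [-3.14e+00  1.00e-03  1.64e+00] F [-0.1  1.8 -1.2] w-0.0002 g0.9 
 shift [0.0027, -0.0005, 0.001] turn [-0.0003, 0.0001, -0.0004] rows 0.1
```

{"op": "move_arm", "data": {
  "moves": [
    [[0, -0.016, 0, -0.006, 0, 0, 0], [0, -0.033, 0, -0.011, 0, 0, 0], [0, -0.051, 0, -0.012, 0, 0, 0], [0, -0.068, 0, -0.011, 0, 0, 0], [0, -0.085, 0, -0.0065, 0, 0, 0]]
  ]
}}

```text
clock: 17.0
position: [0.5035, -0.0261, 0.1735]
tool_rot: [3.14, -0.0, 1.64]
force: [0.6, 1.3, 1.3]
grip_width: 0.0001
finger_force: 0.8
```

```bash
python3 -c "
from h import *
cv(1,166)"
```

```text
now v 17.4 u 1.1 z 173.5 -> 
t17.00 [ 0.5035 -0.0261  0.1735] [ 3.14 -0.    1.64] F [0.6 1.3 1.3] w0.0001 g0.8 
 shift [-0.0164, -0.0011, 0.0075] turn [0.0002, -0.0, -0.0003] rows 0.4
```

{"op": "move_arm", "data": {
  "moves": [
    [[0, -0.016, -0.001, 0.0075, 0, 0, 0], [0, -0.032, -0.001, 0.0165, 0, 0, 0], [0, -0.046, -0.001, 0.0265, 0, 0, 0], [0, -0.058, -0.001, 0.0385, 0, 0, 0], [0, -0.0695, -0.001, 0.0525, 0, 0, 0]]
  ]
}}

```text
clock: 17.5
position: [0.5073, -0.0957, 0.1205]
tool_rot: [3.14, 0.0, 1.64]
force: [1.0, 1.2, 0.3]
grip_width: -0.0001
finger_force: 0.4
```

```bash
python3 -c "
from h import *
cv(-75,63)"
```

```text
now v -52.2 u -0.1 z 120.5 -> 
t17.50 [ 0.5073 -0.0957  0.1205] [3.14 0.   1.64] F [1.  1.2 0.3] w-0.0001 g0.4 
 shift [-0.0228, 0.0001, 0.0575] turn [0.0002, 0.0001, -0.0004] rows 1.2
```

{"op": "move_arm", "data": {
  "moves": [
    [[0, -0.006, 0, 0.0105, 0, 0, 0], [0, -0.0115, 0, 0.0205, 0, 0, 0], [0, -0.016, 0, 0.0315, 0, 0, 0], [0, -0.0195, 0, 0.0425, 0, 0, 0], [0, -0.022, 0, 0.0525, 0, 0, 0]]
  ]
}}

```text
clock: 18.0
position: [0.5087, -0.1157, 0.0669]
tool_rot: [-3.142, -0.0, 1.642]
force: [-0.7, 0.8, 0.6]
grip_width: -0.0003
finger_force: 0.3
```

{"op": "move_arm", "data": {
  "moves": [
    [[0, -0.001, 0, 0.003, 0, 0, 0], [0, -0.001, 0, 0.006, 0, 0, 0], [0, -0.001, 0, 0.007, 0, 0, 0], [0, -0.001, 0, 0.007, 0, 0, 0], [0, -0.001, 0, 0.007, 0, 0, 0]]
  ]
}}

```text
clock: 18.5
position: [0.5088, -0.1166, 0.061]
tool_rot: [3.141, 0.0, 1.641]
force: [-1.9, -1.3, 3.4]
grip_width: -0.0003
finger_force: 1.6
```

```bash
python3 -c "
from h import *
cv(-75,62)"
```

```text
now v -73.2 u -0.0 z 61.0 -> 
t18.50 [ 0.5088 -0.1166  0.061 ] [3.141 0.    1.641] F [-1.9 -1.3  3.4] w-0.0003 g1.6 
 shift [-0.0018, 0.0, -0.001] turn [0.0001, 0.0, -0.0001] rows 0.0
```

{"op": "move_arm", "data": {
  "moves": [
    [[0, 0, 0, -0.03, 0, 0, 0], [0, 0, 0, -0.08, 0, 0, 0], [0.5, -0.03, 0, -0.12, 0, 0, 0], [0.5, -0.06, 0, -0.15, 0, 0, 0], [0.5, -0.06, 0, -0.15, 0, 0, 0]]
  ]
}}

```text
clock: 19.0
position: [0.5144, -0.1805, 0.215]
tool_rot: [3.135, 0.003, 1.638]
force: [-0.8, 1.1, -0.5]
grip_width: 0.0421
finger_force: 0.0
```

```bash
python3 - <<'E'
from h import *
grab("wrist","x")
p=bot.camera_params("wrist");im=grab("wrist","w11");g=cv2.cvtColor(im,cv2.COLOR_RGB2GRAY)
h=cv2.cvtColor(im,cv2.COLOR_RGB2HSV);m=((h[...,0]>65)&(h[...,0]<95)&(h[...,1]>80)).astype(np.uint8);ys,xs=np.where(m);print("green",xs.min(),xs.max(),ys.min(),ys.max())
H=O-.076*EY;print("hole guess",H)
for z in(.0625,):
  uv=proj(p,(*H,z),True)
  for d in((0,0),(2,2),(-2,-2)):
    q=rimfit(g,p,uv+d,.0145,z,.35);dd=q[0][:2]-O;print(uv.round(),[np.round(v,4) for v in q],"v %.1f u %.1f"%(dd@EY*1e3,dd@EX*1e3))
uv=proj(p,(.472,-.265,.089),True);print("pin px",uv)
r=(((h[...,0]<8)|(h[...,0]>172))&(h[...,1]>150)&(h[...,2]>80)).astype(np.uint8)
n,l,st,c=cv2.connectedComponentsWithStats(r)
for i in range(1,n):
    if st[i,4]>40:print("red",st[i],c[i].round(1),onz(p,*c[i],.08,True).round(3))
cv(-73,200)
E
```

```text
green 285 358 0 138
hole guess [ 0.509064  -0.1194124]
[321. 124.] [array([ 0.5082, -0.1194,  0.0625]), np.float64(0.0155), np.int64(72), np.float64(0.0003)] v -75.9 u -0.9
[321. 124.] [array([ 0.5082, -0.1195,  0.0625]), np.float64(0.0155), np.int64(70), np.float64(0.0003)] v -76.0 u -0.9
[321. 124.] [array([ 0.5082, -0.1194,  0.0625]), np.float64(0.0154), np.int64(71), np.float64(0.0003)] v -75.9 u -0.9
pin px [273.88864346 274.35194416]
red [279 252   6  28  88] [281.6 263.3] [ 0.479 -0.257  0.08 ]
red [492 297  48  31 570] [519.2 309.6] [ 0.778 -0.318  0.08 ]
red [461 318   9  13  50] [465.6 324. ] [ 0.7   -0.333  0.08 ]
red [438 351  38  37 306] [453.7 369.2] [ 0.709 -0.415  0.08 ]
red [ 36 370  54  30 885] [ 62.6 386. ] [ 0.013 -0.618  0.08 ]
red [ 21 386  39  14 268] [ 39.  394.6] [-0.14  -0.727  0.08 ]
now v -133.2 u 0.0 z 211.1 -> 
t19.10 [ 0.5132 -0.1765  0.2111] [ 3.14  -0.     1.641] F [ 0.5  1.  -1.1] w0.0430 g0.0 
 shift [0.0602, -0.0001, 0.0111] turn [0.0002, -0.0, -0.0002] rows 1.2
```

{"op": "move_arm", "data": {
  "moves": [
    [[0.6, -0.04, -0.022, 0, 0, 0, 0], [0.6, -0.082, -0.046, 0.01, 0, 0, 0], [0.6, -0.082, -0.046, 0.05, 0, 0, 0], [0.6, -0.082, -0.046, 0.05, 0, 0, 0], [0.6, -0.082, -0.046, 0.05, 0, 0, 0]]
  ]
}}

```text
clock: 19.6
position: [0.4729, -0.2601, 0.1603]
tool_rot: [-3.139, -0.001, 1.643]
force: [0.6, -0.4, 1.0]
grip_width: 0.0513
finger_force: 0.0
```

```bash
python3 - <<'E'
from h import *
grab("wrist","x");grab("wrist","x")
p=bot.camera_params("wrist");im=grab("wrist","w12")
h=cv2.cvtColor(im,cv2.COLOR_RGB2HSV)
r=(((h[...,0]<8)|(h[...,0]>172))&(h[...,1]>150)&(h[...,2]>60)).astype(np.uint8)
n,l,st,c=cv2.connectedComponentsWithStats(r)
for i in range(1,n):
    if st[i,4]>60:print("red",st[i],c[i].round(1),onz(p,*c[i],.08,True).round(4))
s=h[...,1].copy();v=im[...,0].astype(int)-im[...,1]
g=np.clip(v,0,255).astype(np.uint8)
uv=proj(p,(.473,-.262,.089),True);print(uv)
for d in((0,0),(4,2),(-4,4)):
    q=rimfit(g,p,uv+d,.024,.089,.4,8);print([np.round(x,4) for x in q])
go(q[0][0]+.0007,q[0][1],.055,94.1)
E
```

```text
red [299 189  31  40 995] [314.2 209.2] [ 0.4677 -0.2641  0.08  ]
red [ 505  260   94   71 3572] [551.1 290.5] [ 0.7268 -0.3399  0.08  ]
red [ 31 366  50  34 857] [ 55.8 383.4] [ 0.0445 -0.6127  0.08  ]
red [  9 383  50  17 407] [ 32.6 394.1] [-0.0957 -0.7171  0.08  ]
[321.44415189 210.66670661]
[array([ 0.4677, -0.2651,  0.089 ]), np.float64(0.0227), np.int64(66), np.float64(0.0002)]
[array([ 0.4676, -0.2651,  0.089 ]), np.float64(0.0227), np.int64(66), np.float64(0.0001)]
[array([ 0.4677, -0.2652,  0.089 ]), np.float64(0.0227), np.int64(65), np.float64(0.0002)]
t19.75 [ 0.4739 -0.2606  0.1618] [3.14  0.    1.643] F [ 0.2 -0.  -0.3] w0.0511 g0.0 
 shift [-0.0041, -0.006, 0.1068] turn [0.0002, 0.0, 0.0001] rows 2.1
```

{"op": "move_arm", "data": {
  "moves": [
    [[0.6, -0.004, -0.006, 0, 0, 0, 0], [0.6, -0.004, -0.006, 0.02, 0, 0, 0], [0.6, -0.004, -0.006, 0.045, 0, 0, 0], [0.6, -0.004, -0.006, 0.05, 0, 0, 0], [0.6, -0.004, -0.006, 0.05, 0, 0, 0]]
  ]
}}

```text
clock: 20.25
position: [0.4669, -0.266, 0.1109]
tool_rot: [-3.141, -0.0, 1.641]
force: [0.2, 0.6, 0.5]
grip_width: 0.0514
finger_force: 0.0
```

```bash
python3 - <<'E'
from h import *
grab("wrist","x")
p=bot.camera_params("wrist");im=grab("wrist","w13")
h=cv2.cvtColor(im,cv2.COLOR_RGB2HSV)
r=(((h[...,0]<8)|(h[...,0]>172))&(h[...,1]>150)&(h[...,2]>60)).astype(np.uint8)
n,l,st,c=cv2.connectedComponentsWithStats(r)
i=[i for i in range(1,n) if abs(c[i][0]-320)<40 and st[i,4]>200][0];print("red",st[i],c[i].round(1))
x=int(c[i][0]);print("V col",h[st[i,1]-4:st[i,1]+st[i,3]+4:2,x,2].tolist())
for y in(.012,-.012):print("top edge",y,proj(p,(.4677,-.2651+y,.089),True).round(1),"low",proj(p,(.4677,-.2651+y,.051),True).round(1))
print("x edges",[proj(p,(.4677+a,-.2651,.089),True).round(1) for a in(-.012,.012)])
g=np.clip(im[...,0].astype(int)-im[...,1],0,255).astype(np.uint8)
q=rimfit(g,p,proj(p,(.4677,-.2651,.089),True),.024,.089,.3,8);print([np.round(x,4) for x in q])
go(q[0][0]+.0007,q[0][1],.055,94.1)
E
```

```text
red [ 304  198   40   53 1677] [323.7 225.1]
V col [201, 174, 155, 146, 147, 144, 144, 147, 147, 147, 154, 181, 180, 179, 179, 178, 177, 173, 174, 250, 250, 250, 250, 250, 250, 250, 250, 249, 250, 248, 247]
top edge 0.012 [325.5 213.2] low [324.9 195.7]
top edge -0.012 [322.5 251.9] low [322.4 228.7]
x edges [array([303. , 231.6]), array([344.8, 234.3])]
[array([ 0.4675, -0.2651,  0.089 ]), np.float64(0.0226), np.int64(62), np.float64(0.0002)]
t20.35 [ 0.4676 -0.2663  0.1118] [3.141e+00 1.000e-03 1.641e+00] F [-0.2 -0.9  0.5] w0.0512 g0.0 
 shift [0.0012, 0.0007, 0.0568] turn [0.0002, 0.0001, -0.0002] rows 1.1
```

{"op": "move_arm", "data": {
  "moves": [
    [[0.6, 0.001, 0.0005, 0.02, 0, 0, 0], [0.6, 0.001, 0.0005, 0.045, 0, 0, 0], [0.6, 0.001, 0.0005, 0.056, 0, 0, 0], [0.6, 0.001, 0.0005, 0.056, 0, 0, 0], [0.4, 0.001, 0.0005, 0.056, 0, 0, 0]]
  ],
  "force": 60
}}

```text
clock: 20.85
position: [0.4679, -0.2653, 0.0557]
tool_rot: [3.141, 0.0, 1.641]
force: [0.3, -0.1, 0.4]
grip_width: 0.038
finger_force: 0.0
```

{"op": "move_arm", "data": {
  "moves": [
    [[0.1, 0, 0, 0, 0, 0, 0], [0.1, 0, 0, 0, 0, 0, 0], [0.1, 0, 0, 0, 0, 0, 0], [0.1, 0, 0, 0, 0, 0, 0], [0.1, 0, 0, 0, 0, 0, 0]]
  ],
  "force": 60
}}

```text
clock: 21.35
position: [0.4682, -0.2653, 0.056]
tool_rot: [3.14, 0.001, 1.641]
force: [-2.3, 0.5, 8.2]
grip_width: 0.0225
finger_force: 58.3
```

```bash
python3 -c "
from h import *
go(.4682,-.2651,.15,94.1)"
```

```text
t21.35 [ 0.4682 -0.2653  0.056 ] [3.140e+00 1.000e-03 1.641e+00] F [-2.3  0.5  8.2] w0.0225 g58.3 
 shift [0.0001, 0.0002, -0.094] turn [0.0002, 0.0001, -0.0002] rows 1.9
```

{"op": "move_arm", "data": {
  "moves": [
    [[0.1, 0, 0, -0.03, 0, 0, 0], [0.1, 0, 0, -0.07, 0, 0, 0], [0.1, 0, 0, -0.1, 0, 0, 0], [0.1, 0.03, 0.01, -0.1, 0, 0, 0], [0.1, 0.07, 0.025, -0.1, 0, 0, 0]]
  ]
}}

```text
clock: 21.85
position: [0.4879, -0.1943, 0.1567]
tool_rot: [3.139, 0.001, 1.638]
force: [1.3, 1.3, -1.3]
grip_width: 0.0227
finger_force: 59.9
```

```bash
python3 -c "
from h import *
go(.5089,-.1198,.14,94.1)"
```

```text
t21.85 [ 0.4879 -0.1943  0.1567] [3.139e+00 1.000e-03 1.638e+00] F [ 1.3  1.3 -1.3] w0.0227 g59.9 
 shift [0.073, 0.0259, 0.0167] turn [0.0005, 0.0002, -0.0007] rows 1.6
```

{"op": "move_arm", "data": {
  "moves": [
    [[0.1, 0.04, 0.013, 0, 0, 0, 0], [0.1, 0.073, 0.026, 0.01, 0, 0, 0], [0.1, 0.073, 0.026, 0.02, 0, 0, 0], [0.1, 0.073, 0.026, 0.022, 0, 0, 0], [0.1, 0.073, 0.026, 0.022, 0, 0, 0]]
  ]
}}

```text
clock: 22.35
position: [0.5081, -0.1197, 0.1331]
tool_rot: [-3.141, 0.0, 1.64]
force: [0.3, -0.8, -0.5]
grip_width: 0.0224
finger_force: 59.9
```

```bash
python3 - <<'E'
from h import *
grab("wrist","x")
p=bot.camera_params("wrist");im=grab("wrist","w14");s=bot.observe();P=np.array(s["position"])
go(.5089,-.1198,.125,94.1)
for n,dz,r in(("tip",-.047,.005),("shank mid",-.03,.005),("collar low",-.011,.014),("collar top",-.005,.014),("handle top",.033,.012)):
    print(n,[proj(p,P+[-.0006+a,.0002+b,dz],True).round(1).tolist() for a,b in((0,r),(0,-r),(-r,0),(r,0))])
h=cv2.cvtColor(im,cv2.COLOR_RGB2HSV)
print("lug hole",proj(p,(.5083,-.1196,.0625),True).round(1))
for v in range(176,262,4):print(v," ".join("%3d/%3d"%(h[v,u,0] if h[v,u,1]>60 else 999,im[v,u].mean()) for u in range(296,352,4)))
E
```

```text
t22.45 [ 0.5083 -0.1199  0.1333] [3.141 0.    1.64 ] F [ 0.4 -0.4 -0.4] w0.0223 g59.9 
 shift [0.0001, 0.0006, 0.0083] turn [0.0001, 0.0001, -0.0004] rows 0.2
tip [[322.7, 212.9], [321.7, 227.4], [314.5, 219.7], [329.9, 220.7]]
shank mid [[322.8, 221.9], [321.7, 237.4], [313.9, 229.2], [330.6, 230.3]]
collar low [[324.1, 218.0], [320.5, 265.4], [296.3, 240.8], [348.1, 244.0]]
collar top [[324.2, 221.9], [320.5, 270.5], [295.4, 245.3], [349.0, 248.6]]
handle top [[324.5, 259.3], [320.4, 308.7], [293.1, 283.3], [351.5, 286.6]]
lug hole [323.  209.1]
176  72/118  72/121  73/121  72/120  73/120  72/119  72/119  73/118  72/120  73/117  73/118  72/120  72/119  72/117
180  71/119  70/117  73/119  72/120  71/118  73/119  73/119  72/121  72/118  73/121  72/116  71/118  72/116  73/116
184  72/120  72/120  72/119  71/122  72/118  73/119  72/123  72/122  72/118  73/121  72/119  72/120  74/105  71/ 77
188  73/121  72/119  73/119  72/121  71/117  72/119  72/120  72/119  73/119  72/118  72/120  73/120  72/ 76  72/ 75
192  70/121  71/115  72/116  72/113  71/117  72/115  72/116  72/115  73/114  72/11
[... 1305 characters left out ...]
/130
240 999/ 48 999/118   1/ 66   2/ 64   2/ 65   3/ 69   3/ 65   3/ 65   3/ 63   2/ 64   1/ 64   3/ 62 999/113 999/ 46
244 999/ 47   2/ 61   3/ 66   0/ 67   2/ 63   2/ 65   2/ 66   2/ 63   1/ 64   2/ 65   3/ 62   2/ 63   2/ 54 999/ 45
248 999/ 45   3/ 60   1/ 64   3/ 63   1/ 63   2/ 69   3/ 61   2/ 63   2/ 63   1/ 64   2/ 62   1/ 60   1/ 57 999/ 43
252 999/ 46   3/ 61   3/ 64   4/ 63   2/ 65   3/ 63   1/ 61   1/ 65   3/ 65   1/ 66   1/ 63   0/ 61   1/ 61 999/ 40
256 999/ 41   3/ 63   2/ 65   1/ 62   2/ 64   2/ 65   3/ 60   3/ 63   1/ 59   2/ 61   1/ 60   2/ 63   2/ 65 999/ 44
260 999/ 41   1/ 61   1/ 61   1/ 62   2/ 65   1/ 66   1/ 73   2/ 68   2/ 60   2/ 62   1/ 61   1/ 61   1/ 62  10/ 41
```

{"op": "move_arm", "data": {
  "moves": [
    [[0.1, 0.0004, 0.0006, 0.008, 0, 0, 0], [0.1, 0.0004, 0.0006, 0.016, 0, 0, 0], [0.1, 0.0004, 0.0006, 0.022, 0, 0, 0], [0.1, 0.0004, 0.0006, 0.028, 0, 0, 0], [0.1, 0.0004, 0.0006, 0.032, 0, 0, 0]]
  ]
}}

```text
clock: 22.95
position: [0.5087, -0.1183, 0.1]
tool_rot: [-3.141, -0.0, 1.641]
force: [0.8, 0.4, -0.6]
grip_width: 0.0223
finger_force: 59.9
```

```bash
python3 -c "
from h import *
go(.5089,-.1194,.075,94.1)"
```

```text
t22.95 [ 0.5087 -0.1183  0.1   ] [-3.141 -0.     1.641] F [ 0.8  0.4 -0.6] w0.0223 g59.9 
 shift [-0.0011, 0.0001, 0.025] turn [-0.0001, -0.0, -0.0002] rows 0.5
```

{"op": "move_arm", "data": {
  "moves": [
    [[0.1, -0.001, 0, 0.004, 0, 0, 0], [0.1, -0.001, 0, 0.009, 0, 0, 0], [0.1, -0.001, 0, 0.014, 0, 0, 0], [0.1, -0.001, 0, 0.019, 0, 0, 0], [0.1, -0.001, 0, 0.022, 0, 0, 0]]
  ]
}}

```text
clock: 23.45
position: [0.5089, -0.1192, 0.0782]
tool_rot: [-3.141, -0.0, 1.641]
force: [-0.1, -0.0, -1.1]
grip_width: 0.0228
finger_force: 59.9
```

```bash
python3 -c "
from h import *
go(.5089,-.1194,.066,94.1)"
```

```text
t23.45 [ 0.5089 -0.1192  0.0782] [-3.141 -0.     1.641] F [-0.1 -0.  -1.1] w0.0228 g59.9 
 shift [-0.0002, -0.0, 0.0122] turn [-0.0001, -0.0, -0.0001] rows 0.2
```

{"op": "move_arm", "data": {
  "moves": [
    [[0.1, 0, 0, 0.002, 0, 0, 0], [0.1, 0, 0, 0.005, 0, 0, 0], [0.1, 0, 0, 0.008, 0, 0, 0], [0.1, 0, 0, 0.01, 0, 0, 0], [0.1, 0, 0, 0.012, 0, 0, 0]]
  ],
  "force": 100
}}

```text
clock: 23.95
position: [0.5092, -0.1198, 0.067]
tool_rot: [3.141, 0.001, 1.641]
force: [-2.5, -2.9, 10.2]
grip_width: 0.0223
finger_force: 98.4
```

```bash
python3 -c "
from h import *
go(.5089,-.1194,.066,94.1)"
```

```text
t23.95 [ 0.5092 -0.1198  0.067 ] [3.141e+00 1.000e-03 1.641e+00] F [-2.5 -2.9 10.2] w0.0223 g98.4 
 shift [0.0004, -0.0003, 0.001] turn [0.0001, 0.0001, -0.0002] rows 0.0
```

{"op": "move_arm", "data": {
  "moves": [
    [[0.1, 0, 0, 0.001, 0, 0, 0], [0.1, 0, 0, 0.002, 0, 0, 0], [0.1, 0, 0, 0.003, 0, 0, 0], [0.1, 0, 0, 0.003, 0, 0, 0], [0.1, 0, 0, 0.003, 0, 0, 0]]
  ]
}}

```text
clock: 24.45
position: [0.5094, -0.1201, 0.0656]
tool_rot: [3.14, 0.0, 1.64]
force: [-11.8, -0.8, 47.6]
grip_width: 0.0218
finger_force: 103.8
```

{"op": "move_arm", "data": {
  "moves": [
    [[0.1, 0, -0.0005, -0.0006, 0, 0, 0], [0.1, 0, -0.0005, -0.0006, 0, 0, 0], [0.1, 0, -0.0005, -0.0006, 0, 0, 0], [0.1, 0, -0.0005, -0.0006, 0, 0, 0], [0.1, 0, -0.0005, -0.0006, 0, 0, 0]]
  ]
}}

```text
clock: 24.95
position: [0.5093, -0.12, 0.0658]
tool_rot: [3.139, 0.001, 1.641]
force: [-6.8, -1.0, 35.3]
grip_width: 0.0217
finger_force: 101.6
```

```bash
python3 - <<'E'
from h import *
go(.5089,-.1194,.066,94.1)
p=bot.camera_params("wrist");im=grab("wrist","w15")
h=cv2.cvtColor(im,cv2.COLOR_RGB2HSV);go(.5089,-.1194,.066,94.1)
P=np.array(bot.observe()["position"])
# hood top front edge: shut -> top face z .091
m=((h[...,0]>65)&(h[...,0]<95)&(h[...,1]>80)).astype(np.uint8);ys,xs=np.where(m);print(xs.min(),xs.max(),ys.min(),ys.max())
print("handle top px",proj(p,P+[-.0006,.0002,.033],True).round(1))
r=(((h[...,0]<8)|(h[...,0]>172))&(h[...,1]>150)&(h[...,2]>50)).astype(np.uint8)
n,l,st,c=cv2.connectedComponentsWithStats(r);print([(st[i].tolist(),c[i].round(1).tolist()) for i in range(1,n) if st[i,4]>300 and abs(c[i][0]-320)<60])
E
```

```text
t24.95 [ 0.5093 -0.12    0.0658] [3.139e+00 1.000e-03 1.641e+00] F [-6.8 -1.  35.3] w0.0217 g101.6 
 shift [0.0007, -0.0004, -0.0002] turn [0.0004, 0.0001, -0.0003] rows 0.0
t25.00 [ 0.5093 -0.12    0.0658] [3.139e+00 1.000e-03 1.641e+00] F [-6.7 -1.6 34.9] w0.0220 g101.6 
 shift [0.0006, -0.0004, -0.0002] turn [0.0004, 0.0001, -0.0003] rows 0.0
219 553 0 399
handle top px [322.3 285.1]
[([296, 235, 53, 72, 3308], [322.0, 270.5])]
```

```bash
python3 - <<'E'
from h import *
for f in("w14","w15"):
    im=cv2.imread(f"pics/{f}.png");h=cv2.cvtColor(im,cv2.COLOR_BGR2HSV)
    r=(((h[...,0]<8)|(h[...,0]>172))&(h[...,1]>150)&(h[...,2]>50)).astype(np.uint8)
    n,l,st,c=cv2.connectedComponentsWithStats(r);print(f,[(st[i].tolist(),c[i].round(1).tolist()) for i in range(1,n) if st[i,4]>300 and abs(c[i][0]-320)<60])
p=bot.camera_params("wrist")
for th in(0,.02,.05):
    f=lambda r,o,u:np.r_[O+EY*(.048-r*np.cos(th)+o*np.sin(th))+EX*u,.045+r*np.sin(th)+o*np.cos(th)]
    print(th,"hood edge",[proj(p,f(.106,.046,u),True).round(1).tolist() for u in(-.032,-.001,.03)],"wall foot",proj(p,f(.106,.01,-.018),True).round(1))
g=cv2.GaussianBlur(im,(0,0),.7).mean(2)
for u in(290,300,310,330,340):
    d=np.diff(g[60:240,u]);print(u,[(60+i,round(d[i])) for i in range(1,len(d)-1) if abs(d[i])>=6 and abs(d[i])>=abs(d[i-1]) and abs(d[i])>=abs(d[i+1])])
for v in(130,150,170):
    m=((h[v,:,0]>65)&(h[v,:,0]<95)&(h[v,:,1]>80));x=np.where(m[200:460])[0]+200;print("green row",v,x.min(),x.max())
E
```

```text
w14 [([295, 229, 55, 79, 3537], [322.0, 269.5])]
w15 [([296, 235, 53, 72, 3308], [322.0, 270.5])]
0 hood edge [[246.2, 236.1], [320.6, 236.6], [395.1, 235.8]] wall foot [288.1 210.1]
0.02 hood edge [[244.8, 235.9], [320.6, 236.5], [396.4, 235.6]] wall foot [287.6 210.9]
0.05 hood edge [[242.7, 235.5], [320.5, 236.0], [398.4, 235.1]] wall foot [286.9 212.1]
290 [(187, -22), (234, 15)]
300 [(187, -14), (234, 19), (236, -9)]
310 [(182, -21)]
330 [(145, -15), (153, 43), (168, -34), (189, -18)]
340 [(196, -12), (233, 16), (237, -15)]
green row 130 244 402
green row 150 245 401
green row 170 246 400
```

```bash
python3 -c "
from workcell import bot
print(bot.job_done())"
```

```text
the job is handed in; nothing more can be done
None
```

I handed the job in at about 25 s. The sleeve and bush stand in their wells, the cover is pressed shut, and the pin is through the lug with its collar down, still gripped at 102 N and pressed at about 35 N; the hand-in reported no verdict, and I inferred the cover being shut from force and tool height, not from a direct measurement.

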